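Test a coupon in the toggle-clamp nest and show its label to the microscope

ROBOT

A 6-joint arm with a two-finger parallel gripper is mounted at the origin on the work surface. World frame = base frame: x ahead of the robot, y to its left, z up, the work surface at z = 0. Lengths are in m, angles in degrees, forces in N, time in s.
With the tool pointing down it reaches from about 0.4 to 0.925 m from the base axis. Payload 3.4 kg.
Tool frame: the origin (TCP) lies at the very end of the fingers, on their centre line; the grasp point (between the pads) lies 19 mm behind it; x points along the fingers, z is the direction in which the jaws open and shut, and the axes are right-handed (so a half turn about x gives the same grasp; the last joint's range is limited). The gripper opens to 85 mm and grips with 20 to 120 N. Pads are 22 mm wide; open, the fingers measure 114 mm over their backs; the gripper's body (76 mm by 85 mm) begins 54 mm behind the grasp point. The pads swing forward as they close: fully open they stand 13 mm farther back than shut.
Start: joints at [64.372, 17.578, 86.31, -0, 76.112, -4.211], TCP at [0.21, 0.535, 0.231] pointing down, gripper open.
Joint ranges: [-179.03, 179.03], [-60, 130.46], [8.19, 133.38], [-81.62, 261.62], [5.75, 156.47], [-153.77, 153.77]. Speed limits (degrees/s): [147.25, 147.25, 180, 180, 180, 180].

INTERFACE

Orientations are given as a 3x3 rotation matrix whose columns are the frame's x, y, z axes.
In Python, from workcell import get_state, read_camera, ctrl, nets gives the robot as it stands. The module is installed in compiled form; this text tells all that it offers.
- The arm moves only by the tool apply_moves, never from a script. Its arguments are lists of equal length, an entry for each row: "delta_pos": the shift along the tool's x, y, z each as a share of 7.5 cm, from -1 to 1, a list of three; "angular": the turn, a rotation vector about the tool's x, y, z each as a share of 45 degrees, from -1 to 1, a list of three. In form: {"delta_pos": [[dx, dy, dz], ...], "angular": [[wx, wy, wz], ...]}. A call has 1 to 8 rows; each row shifts and turns the commanded pose from where the row before left it, along the tool's axes as they then stand; what a row does not reach is not made up. A row lasts 1/8 s, in which the tool goes at most 62.5 mm and 10.7 degrees, less where a joint would pass 70% of its speed; a pose out of reach is approached as far as the arm can. A call with a number of a shift or a turn outside -1 to 1 is refused whole. A call with a gripper value outside its range is refused whole. "fingers" is the opening, from -1 (shut) to 1 (fully open), so that 0 is half open, set as the call begins (left out, the last holds). The fingers move at their own pace and stop on an object; "grip_force" is the grip in N (left out, the last holds). Time passes only in rows, so rows that do not move let the fingers close. It gives the time, the measured TCP pose, the force and the opening at its end, in the units of the state.
- get_state(): the state, without advancing time (a new reading comes with each control period).
- read_camera(name): name is "side" or "top" or "wrist"; returns a dict with "color" (420x560x3 uint8, red, green, blue), "K" (3x3 intrinsics, pixels), "world_from_camera" (4x4, takes a point from camera to world coordinates); the wrist camera has in their place "tool_from_camera" (4x4, takes a point from camera to tool coordinates, whose origin is the TCP and whose axes are the tool frame's). Camera axes: x right, y up, looking along -z (the intrinsics and any distortion apply to the point x, -y, -z); pixel columns grow to the right and rows downward; lengths in m; the calibration is good to about 2 mm. A picture is of the moment at which its call begins: read the wrist's pose just before it. There is no depth.
- ctrl.hand_in(): hands the job in, once; it reports no verdict.
Trained networks look in the newest picture that a camera, given by its name, has taken for a name from the list of things; names that differ only in an ending like _2 or _b are one class to them, and where a whole thing is asked for, a point or a joint stands for the part that bears it (a point fixed in the world has none). Each returns a list of dicts, best first, with "confidence" (0 to 1); they miss things now and then, are a little off and sometimes report something else, mostly with a low value. They report only what shows in the picture. A call takes as long as a camera call.
- nets.boxes_of(camera, query): "position" ([column, row] as shares, 0 to 1, of the picture: columns of its width, rows of its height, amid what is visible of it).
- nets.regions_of(camera, query): "pixels" (420x560 bool, what is visible of it) and "position" ([column, row] as shares, 0 to 1, of the picture: columns of its width, rows of its height, amid what is visible of it).
The state is a dict: "time_s": time; "joint_pos": joint angles; "joint_velocities": joint speeds; "tau": joint torques, N m; "eef_pos": TCP position; "orientation": TCP orientation; "wrist_force": force on the tool from outside, world axes, zero at the start; "wrist_torque": the same for the moment, N m; "width": finger opening in m.
Only numpy, scipy, OpenCV 4.12 (cv2) and the standard library are available. Lean on these libraries where they do the work, as an engineer would, in place of code of your own. Each camera call takes 0.05 s, during which the arm holds its last target.

TASK

Test the coupon that lies in the nest: swing the toggle clamp's handle down over centre until it locks and the rubber tip presses the coupon, then swing it fully back up and leave it there. Find the coupon's label end by its notched corner, lift the coupon out by the other, plain end, and show the label to the microscope: hold the coupon level and still, label up, with the middle of the label on the lens axis, 65 mm below the lens. Finish there while still holding it; leave the waiting coupon and the other things alone and do not bump the microscope.

Things in the scene. Friction and masses are not known exactly. Their poses are not given: they have to be found in the camera images.
- fixture: test fixture, fixed to the table, on either side of the robot's centre line: aluminium plate 160 (x) x 250 (y, -165 to +85) x 12 mm. Origin on the table, z up; y runs from the waiting rest (y = -135 mm) over the nest (-50 mm) to the toggle clamp (frame 44 mm wide, 78 mm tall, y 0 to 85 mm) and its handle; x is parallel to the clamp's pivots
- nest (a point): middle of the nest's support face, 42 mm above the table; the coupon lies on it along the fixture's x. The black block is 60 mm long, so 35 mm of coupon overhangs freely at each end, 30 mm above the plate. Rails 4 mm high (44 mm long, 4 mm thick, 1 mm play) guide its long sides; a 6 mm pin, 6 mm above the face, stands 1 mm beyond each end. The coupon lifts straight up
- rest (a point): middle of the waiting rest (two black saddles), support face 42 mm above the table, 85 mm from the nest; the waiting coupon lies here and stays
- clamp (a joint): angle of the toggle clamp's handle (rad): 0 = fully down (level, locked, tip on the coupon), 0.14 = centre, below which it pulls itself down and stays, 1.45 = fully back up, nearly upright. Starts between about 1.3 and 1.45. Needs 1 to 3 N at the grip; stays where it is left. A link swings the arm up off the nest, about 1.15 times as far as the handle
- clamp_hinge (a point): handle's pivot, 69 mm above the table, axis along the fixture's x; the handle swings in the fixture's y-z plane, from +y (down) to up. With the handle up, the clamp arm stands upright 66 mm from the nest's middle line, up to 150 mm above the table, 14 mm wide
- clamp_grip (a point): point to hold on the clamp handle: on the axis of the blue round grip (16 mm diameter, 66 mm long), 112 mm from the pivot, 28 mm from the grip's free end. With the handle down it is 69 mm above the table
- coupon_a: printed-circuit test coupon, green bar 130 x 32 x 5 mm, about 40 g. Origin under its centre; x along its length, y across, z up through the labelled face. Frosted white label (22 x 28 mm) on top near the +x end, whose +y corner has an 8 x 8 mm notch. The plain -x end has a tin-grey field of the same size. One coupon lies in the nest, the other on the rest; which is which, and which way round, varies
- coupon_b: the other coupon, exactly like coupon_a (same size, axes and notch)
- coupon_a_label (a point): middle of coupon_a's frosted label field, on the top face, 45 mm from the coupon's middle towards the notched end
- coupon_b_label (a point): the same point on coupon_b
- scope: digital microscope on a stand, on the side away from the fixture: upright white tube 33 mm diameter, lens ring 31 mm diameter looking straight down, its rim 165 mm above the table. Origin on the table below the lens. Black base 100 mm wide, 12 mm thick, x -50 to +115 mm; chrome post 15 mm diameter, 300 mm tall, at x = +88 mm; x points away from the robot, whose side is free below the lens
- focus (a point): the point in focus: on the lens axis, 65 mm below the lens rim, 100 mm above the table
- board_1: small tan milled circuit board 28 x 26 x 4 mm lying near the microscope; origin under its centre
- board_2: a second small tan milled circuit board 28 x 26 x 4 mm on the other side of the microscope; origin under its centre
- flux: amber bottle with black cap, 34 mm diameter, 75 mm tall, standing; origin under its centre
- driver: screwdriver, 150 mm, orange handle, lying on the table beside the fixture's edge on the robot's side
- tape: cream roll of masking tape standing on its flat side, 94 mm diameter, 48 mm tall; origin under its centre
- caliper: digital caliper, 210 mm long, steel with a dark body, lying flat; origin under its centre
- spool: aluminium-coloured solder spool standing on its flange, 52 mm diameter, 43 mm tall; origin under its centre
- clamp_pad: the clamp arm's black rubber tip (9 mm diameter) on its spring spindle, which gives up to 8 mm (about 2.5 N per mm); it comes down on the middle of the coupon in the nest

How it is judged (in metres and radians):
On the way, in this order (a step that is already met when the one before it is completed fails the run):
1. the clamp is swung down past centre and its tip presses the coupon in the nest (value of joint clamp below 0.1 rad and (contact force between clamp_pad and coupon_a above 3 N or contact force between clamp_pad and coupon_b above 3 N)), for 0.2 s.
2. the clamp is swung fully back up, the coupon still lying in the nest (value of joint clamp above 1.25 rad and ((horizontal distance between coupon_a and nest below 0.006 m and height (world z) of coupon_a below 0.048 m) or (horizontal distance between coupon_b and nest below 0.006 m and height (world z) of coupon_b below 0.048 m))), for 0.2 s.
At the end, for the whole second after the job is handed in: Fingers alone hold the tested coupon, 60 mm or more from its label's middle; label up, level within 0.15 rad, its middle within 12 mm of the focus, below 20 mm/s, not touching microscope or fixture. Clamp above 1.2 rad; other coupon level on the rest within 15 mm (value of joint clamp above 1.2 rad and ((distance between coupon_a_label and focus below 0.012 m and angle between coupon_a's own z axis and vertical below 0.15 rad and contact force between coupon_a and the fingers above 2 N and distance between coupon_a_label and the grasp point above 0.06 m and height (world z) of coupon_a above 0.075 m and contact force between coupon_a and scope below 0.3 N and contact force between coupon_a and fixture below 0.3 N and linear speed of coupon_a below 0.02 m/s and angular speed of coupon_a below 0.2 rad/s and horizontal distance between coupon_b and rest below 0.015 m and height (world z) of coupon_b below 0.05 m and angle between coupon_b's own z axis and vertical below 0.1 rad) or (distance between coupon_b_label and focus below 0.012 m and angle between coupon_b's own z axis and vertical below 0.15 rad and contact force between coupon_b and the fingers above 2 N and distance between coupon_b_label and the grasp point above 0.06 m and height (world z) of coupon_b above 0.075 m and contact force between coupon_b and scope below 0.3 N and contact force between coupon_b and fixture below 0.3 N and linear speed of coupon_b below 0.02 m/s and angular speed of coupon_b below 0.2 rad/s and horizontal distance between coupon_a and rest below 0.015 m and height (world z) of coupon_a below 0.05 m and angle between coupon_a's own z axis and vertical below 0.1 rad))); the arm keeps its last pose, push and grip.
It fails at once if the microscope is bumped (contact force between any of the fingers, the arm, coupon_a, coupon_b and scope above 2 N).
It fails at once if both coupons are moved (distance of each of coupon_a, coupon_b from where it was at the start of the episode above 0.015 m).
It fails at once if a bystander is pushed away (distance of any of board_1, board_2, flux, driver, tape, caliper, spool from where it was at the start of the episode above 0.02 m).
It also fails if it takes over 64 s, if anything falls off the work surface, if the arm or the gripper's body presses on something with over 40 N, if the wrist force passes 120 N, or if a joint passes its speed limit or range.

## Working session

There is one attempt and no reset: what is moved stays moved. The work goes in short steps, Python scripts to look and compute and a tool call to move; the robot and the scene stay as the last step left them, time stands still between calls to the robot, and variables do not carry over. Pictures are saved under pics/ and viewed, and the job is handed in when it is done.

Besides the shell and the picture viewer there is one more tool, called after "Emit:" by a JSON object that holds its "fn" and its "kwargs". apply_moves: Moves the arm, as the interface text tells. Its arguments: {"type":"object","properties":{"delta_pos":{"type":"array","items":{"type":"array","items":{"type":"number","minimum":-1,"maximum":1}}},"angular":{"type":"array","items":{"type":"array","items":{"type":"number","minimum":-1,"maximum":1}}},"fingers":{"type":"number"},"grip_force":{"type":"number"}},"required":["delta_pos","angular"]}

```bash
mkdir -p pics; ls; python3 - <<'E'
from workcell import get_state, read_camera, ctrl, nets
import cv2
s=get_state(); print(s)
for n in ["side","top","wrist"]:
    r=read_camera(n); cv2.imwrite(f"pics/{n}0.png",r["color"][:,:,::-1]); print(n,r["K"]); print(r.get("world_from_camera",r.get("tool_from_camera")), [k for k in r])
E
```

```text
pics
{'time_s': 0.0, 'joint_pos': array([ 6.43720084e+01,  1.76218742e+01,  8.63826100e+01,  4.08607311e-04,
        7.61123790e+01, -4.21206273e+00]), 'joint_velocities': array([ 0.05995971,  0.04144079,  0.01422559,  0.07790037, -0.06454828,
        0.0614237 ]), 'tau': array([-1.23961745e-04, -4.57548809e+01, -2.51914805e+01, -9.84032977e-05,
        1.31641343e-02, -1.99772632e-05]), 'eef_pos': array([0.2096793 , 0.53465861, 0.23039334]), 'orientation': array([[-8.88441844e-04, -9.30953643e-01,  3.65136311e-01],
       [-1.83599255e-03,  3.65137359e-01,  9.30951845e-01],
       [-9.99997920e-01,  1.56709026e-04, -2.03362726e-03]]), 'wrist_force': array([ 0.30407916, -0.12880441, -0.02820643]), 'wrist_torque': array([-0.031103  , -0.00541029,  0.01035113]), 'width': 0.08532472463752871}
side [[418.69500394   0.         275.63363848]
 [  0.         418.69500394 207.62961448]
 [  0.           0.           1.        ]]
[[ 0.8854894   0.2800921  -0.37075187  0.2565214 ]
 [-0.46447383  0.55610959 -0.68920692 -0.64833544]
 [ 0.01313726  0.78248996  0.6225246   0.68196562]
 [ 0.         
[... 182 characters left out ...]
          1.        ]]
[[ 0.01368693  0.99494529 -0.0994813   0.48648822]
 [-0.99964571  0.01134408 -0.02407832 -0.0034796 ]
 [-0.02282809  0.09977561  0.99474806  1.0753307 ]
 [ 0.          0.          0.          1.        ]] ['color', 'K', 'world_from_camera']
wrist [[299.89080748   0.         279.84626878]
 [  0.         299.89080748 205.93758379]
 [  0.           0.           1.        ]]
[[-8.37547154e-05  2.74422395e-01 -9.61609246e-01 -1.43618672e-01]
 [-3.66680719e-04  9.61609176e-01  2.74422407e-01  6.92112953e-02]
 [ 9.99999929e-01  3.75587740e-04  2.00860981e-05  8.36516264e-04]
 [ 0.00000000e+00  0.00000000e+00  0.00000000e+00  1.00000000e+00]] ['color', 'K', 'tool_from_camera']
```

View pics/side0.png

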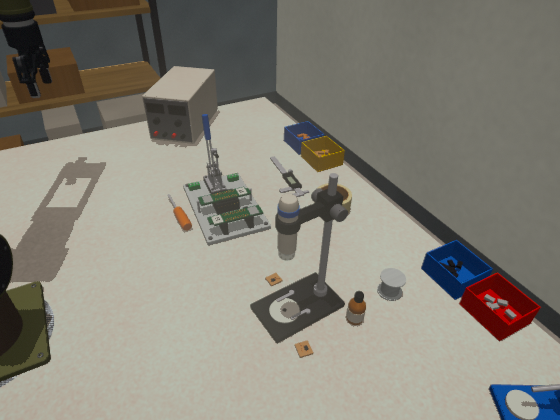

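View pics/top0.png

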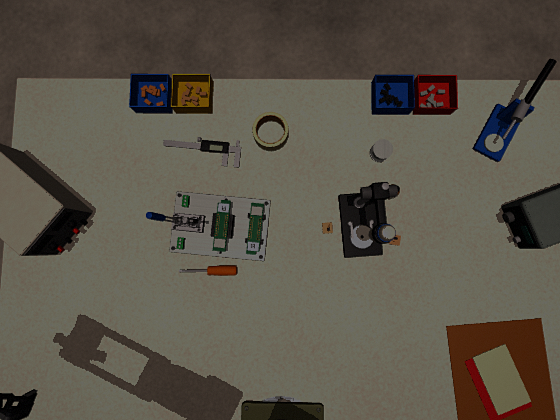

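View pics/wrist0.png

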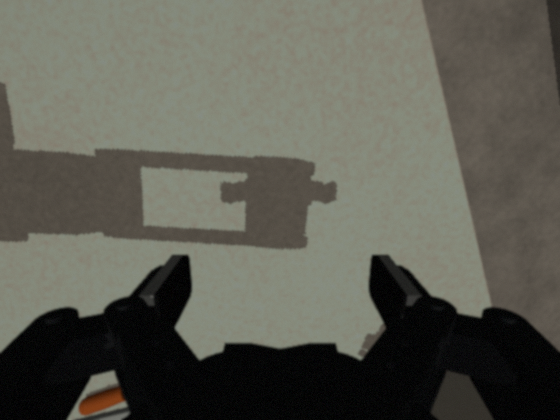

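```bash
cat > h.py <<'E'
import numpy as np, cv2
from workcell import get_state, read_camera, ctrl, nets
def ray(cam,px,T=None):
    K=cam["K"]; T=cam["world_from_camera"] if T is None else T
    d=np.array([(px[0]-K[0,2])/K[0,0],-(px[1]-K[1,2])/K[1,1],-1.0])
    return T[:3,3],T[:3,:3]@d
def at_z(cam,px,z,T=None):
    o,d=ray(cam,px,T); return o+d*(z-o[2])/d[2]
def proj(cam,P,T=None):
    K=cam["K"]; T=cam["world_from_camera"] if T is None else T
    p=(np.atleast_2d(P)-T[:3,3])@T[:3,:3]
    return np.c_[K[0,0]*p[:,0]/-p[:,2]+K[0,2], K[1,1]*p[:,1]/p[:,2]+K[1,2]]
def wristT(cam,s):
    T=np.eye(4);T[:3,:3]=s["orientation"];T[:3,3]=s["eef_pos"]; return T@cam["tool_from_camera"]
def crop(cam,name,c0,c1,r0,r1,f):
    im=cam["color"][r0:r1,c0:c1,::-1]
    cv2.imwrite("pics/"+name,cv2.resize(im,None,fx=f,fy=f,interpolation=cv2.INTER_CUBIC))
E
python3 - <<'E'
from h import *
t=read_camera("top"); crop(t,"t1.png",140,280,180,280,5.6); crop(t,"t2.png",320,420,170,270,6)
s=read_camera("side"); crop(s,"s1.png",160,280,110,245,5); crop(s,"s2.png",240,370,170,340,3.5)
for q in ["coupon_a","scope","flux","board_1"]:
  for c in ["top","side"]:
    print(q,c,[(np.round(np.array(d["position"])*[560,420],1),round(d["confidence"],2)) for d in nets.boxes_of(c,q)[:4]])
E
```

```text
coupon_a top [(array([220.9, 228.3]), 0.61), (array([256.2, 229.3]), 0.59)]
coupon_a side [(array([234.6, 216.3]), 0.82), (array([221.6, 195.2]), 0.63), (array([303.8, 283.9]), 0.61)]
scope top [(array([368.1, 219.5]), 0.97)]
scope side []
flux top [(array([382.8, 149.5]), 0.61), (array([153.8, 215.5]), 0.37)]
flux side [(array([357.2, 307.8]), 0.88), (array([234.3, 213.8]), 0.74)]
board_1 top [(array([209.2, 222.9]), 0.7), (array([328.2, 228.2]), 0.59)]
board_1 side [(array([302. , 347.6]), 0.74), (array([392.4, 285.5]), 0.69)]
```

View pics/t1.png

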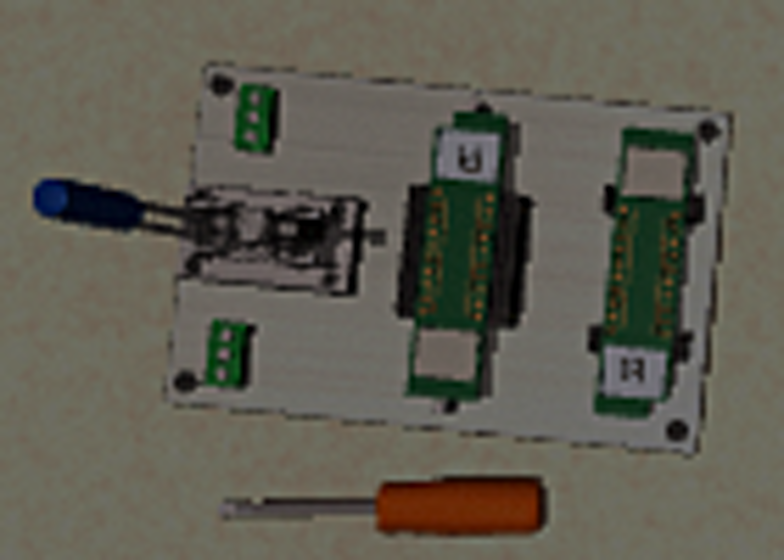

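View pics/t2.png

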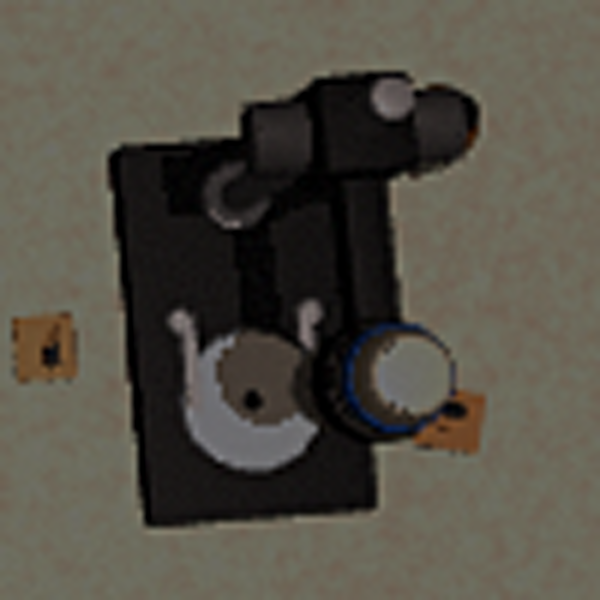

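View pics/s1.png

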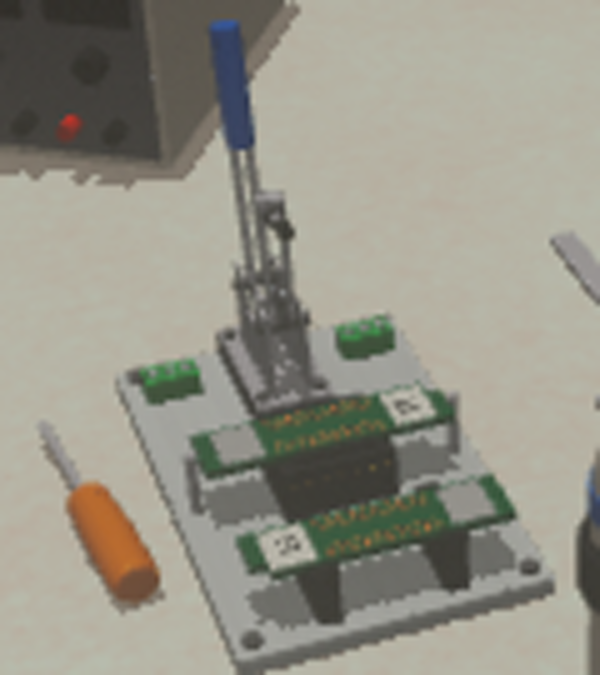

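View pics/s2.png

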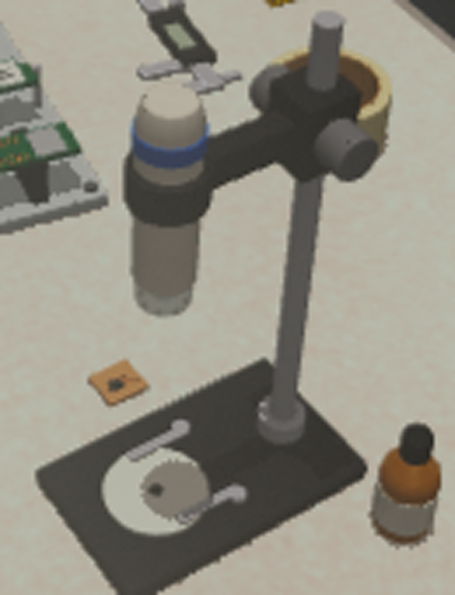

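```bash
cat > fit.py <<'E'
from h import *
from scipy.optimize import least_squares
t=read_camera("top"); s=read_camera("side")
def R(a): return np.array([[np.cos(a),-np.sin(a)],[np.sin(a),np.cos(a)]])
def fix(p,P): P=np.atleast_2d(P); return np.c_[P[:,:2]@R(p[2]).T+p[:2],P[:,2]]
T1=lambda a:np.array(a)/5.6+[140,180]
S1=lambda a:np.array(a)/5+[160,110]
S2=lambda a:np.array(a)/3.5+[240,170]
T2=lambda a:np.array(a)/6+[320,170]
obs=[(t,T1([207,65]),(.08,.085,.012)),(t,T1([730,115]),(.08,-.165,.012)),(t,T1([690,452]),(-.08,-.165,.012)),(t,T1([168,402]),(-.08,.085,.012)),
 (s,S1([118,378]),(-.08,.085,.012)),(s,S1([237,660]),(-.08,-.165,.012)),(s,S1([553,585]),(.08,-.165,.012))]
f=lambda p:np.concatenate([proj(c,fix(p,P))[0]-o for c,o,P in obs])
r=least_squares(f,[.5,.15,0]); print("fixture",r.x,np.degrees(r.x[2])); print(np.round(r.fun.reshape(-1,2),1))
F=r.x
for n,P in dict(nest=(0,-.05,.042),rest=(0,-.135,.042)).items(): print(n,fix(F,P)[0])
# handle
for nm,o in [("top",(t,T1([52,198]))),("mid",(t,T1([140,205])))]:
  print(nm,[at_z(o[0],o[1],z) for z in (.15,.209)])
o2=[(t,T2([118,150]),(.115,.05,.012)),(t,T2([148,522]),(-.05,.05,.012)),(t,T2([377,508]),(-.05,-.05,.012)),
 (s,S2([38,478]),(-.05,.05,.012)),(s,S2([130,597]),(-.05,-.05,.012)),(s,S2([265,362]),(.115,.05,.012)),(s,S2([365,465]),(.115,-.05,.012)),
 (s,S2([163,298]),(0,0,.165))]
f=lambda p:np.concatenate([proj(c,fix(p,P))[0]-o for c,o,P in o2])
r=least_squares(f,[.5,-.2,0]); print("scope",r.x,np.degrees(r.x[2])); print(np.round(r.fun.reshape(-1,2),1))
E
python3 fit.py
```

```text
fixture [ 0.54655442  0.20568232 -0.08793166] -5.038113199675614
[[-0.3 -0.8]
 [ 0.5 -0.4]
 [ 1.3  0.7]
 [-1.  -0.3]
 [-0.9 -0.8]
 [-0.4  1. ]
 [ 0.4 -0.8]]
nest [0.5421635  0.15587549 0.042     ]
rest [0.53469893 0.07120389 0.042     ]
top [array([0.55735623, 0.30685899, 0.15      ]), array([0.55283762, 0.2870715 , 0.209     ])]
mid [array([0.55492362, 0.27059661, 0.15      ]), array([0.55056011, 0.25312124, 0.209     ])]
scope [ 0.51920696 -0.20321422  0.09164028] 5.2506012751323246
[[-0.9 -0.8]
 [ 0.1  0.7]
 [ 0.8 -0. ]
 [-1.4 -1.7]
 [-0.3  1.4]
 [-0.  -1.5]
 [ 1.6  0.5]
 [ 0.1  0.6]]
```

```bash
cat >> fit.py <<'E'
print("handle")
for a,b in [((52,198),(226,27)),((138,208),(240,146))]:
  g=least_squares(lambda P:np.r_[proj(t,P)[0]-T1(a),proj(s,P)[0]-S1(b)],[.55,.28,.18]); P=g.x
  print(P,"fixture frame",np.r_[R(-F[2])@(P[:2]-F[:2]),P[2]],g.fun)
E
python3 fit.py|tail -3
```

```text
handle
[0.55373689 0.28779173 0.20621881] fixture frame [-5.59966471e-05  8.24229388e-02  2.06218809e-01] [ 0.11240058 -0.31750335 -0.39140528  0.02492097]
[0.55274768 0.27275412 0.14659535] fixture frame [0.00027919 0.06735655 0.14659535] [-0.18399884  0.51518524  0.61080213 -0.04028126]
```

```bash
cat >> h.py <<'E'
from scipy.spatial.transform import Rotation as Ro
F=np.array([0.54655442,0.20568232,-0.08793166]); S=np.array([.51920696,-.20321422,.09164])
def fw(x,y,z,p=F):
    c,s=np.cos(p[2]),np.sin(p[2]); return np.array([p[0]+c*x-s*y,p[1]+s*x+c*y,z])
def down(yaw): # yaw of tool z, deg
    a=np.radians(yaw); z=np.array([np.cos(a),np.sin(a),0]); x=np.array([0,0,-1.]); return np.c_[x,np.cross(z,x),z]
def rows(path,start=None):
    """path: list of (pos,R,n); prints rows"""
    if start is None:
        s=get_state(); start=(s["eef_pos"],s["orientation"])
    p,Rm=np.array(start[0]),np.array(start[1]); D=[];A=[]
    for tp,tR,n in path:
        p0,R0=p.copy(),Rm.copy(); rv=Ro.from_matrix(R0.T@tR).as_rotvec()
        for i in range(1,n+1):
            q=p0+(np.array(tp)-p0)*i/n; Q=R0@Ro.from_rotvec(rv*i/n).as_matrix()
            d=np.round(Rm.T@(q-p)/.075,3); a=np.round(np.degrees(Ro.from_matrix(Rm.T@Q).as_rotvec())/45,3)
            D.append(d.tolist());A.append(a.tolist())
            p=p+Rm@d*.075; Rm=Rm@Ro.from_rotvec(np.radians(a*45)).as_matrix()
    print(len(D));
    for k in range(0,len(D),8): print('D',D[k:k+8]);print('A',A[k:k+8])
    return p,Rm
Y=np.degrees(F[2])
E
python3 - <<'E'
from h import *
g=fw(0,.0752,.25); print(g)
rows([(g,down(Y),16)])
E
```

```text
[0.55315836 0.28059178 0.25      ]
16
D [[-0.016, -0.344, -0.093], [-0.015, -0.35, -0.066], [-0.016, -0.354, -0.036], [-0.015, -0.356, -0.009], [-0.016, -0.356, 0.02], [-0.015, -0.352, 0.049], [-0.016, -0.348, 0.077], [-0.015, -0.341, 0.104]]
A [[0.102, 0.0, -0.0], [0.103, 0.0, -0.0], [0.102, 0.0, -0.0], [0.102, 0.0, -0.0], [0.102, 0.0, -0.0], [0.103, 0.0, -0.0], [0.102, 0.0, -0.0], [0.102, 0.0, -0.0]]
D [[-0.016, -0.331, 0.131], [-0.015, -0.319, 0.158], [-0.016, -0.306, 0.183], [-0.015, -0.29, 0.206], [-0.016, -0.273, 0.229], [-0.016, -0.253, 0.251], [-0.015, -0.232, 0.269], [-0.016, -0.21, 0.288]]
A [[0.102, 0.0, -0.0], [0.103, 0.0, -0.0], [0.102, 0.0, -0.0], [0.102, 0.0, -0.0], [0.102, 0.0, -0.0], [0.103, 0.0, -0.0], [0.102, 0.0, -0.0], [0.102, 0.0, -0.0]]
```

Emit:
{"fn": "apply_moves", "kwargs": {"delta_pos": [[-0.016,-0.344,-0.093],[-0.015,-0.35,-0.066],[-0.016,-0.354,-0.036],[-0.015,-0.356,-0.009],[-0.016,-0.356,0.02],[-0.015,-0.352,0.049],[-0.016,-0.348,0.077],[-0.015,-0.341,0.104]], "angular": [[0.102,0,0],[0.103,0,0],[0.102,0,0],[0.102,0,0],[0.102,0,0],[0.103,0,0],[0.102,0,0],[0.102,0,0]], "fingers": 0.0, "grip_force": 20}}

```text
time_s: 1.85
eef_pos: [0.3823, 0.4074, 0.2407]
orientation: [[0.0, -0.524, 0.851], [0.0, 0.851, 0.524], [-1.0, 0.0, 0.0]]
wrist_force: [-0.1, -0.3, 0.6]
width: 0.0428
```

Emit:
{"fn": "apply_moves", "kwargs": {"delta_pos": [[-0.016,-0.331,0.131],[-0.015,-0.319,0.158],[-0.016,-0.306,0.183],[-0.015,-0.29,0.206],[-0.016,-0.273,0.229],[-0.016,-0.253,0.251]], "angular": [[0.102,0,0],[0.103,0,0],[0.102,0,0],[0.102,0,0],[0.102,0,0],[0.103,0,0]]}}

```text
time_s: 2.6
eef_pos: [0.511, 0.3119, 0.2477]
orientation: [[0.0, -0.07, 0.998], [0.0, 0.998, 0.07], [-1.0, 0.0, 0.0]]
wrist_force: [0.0, 0.0, -0.0]
width: 0.0427
```

Stopped just short; look with the wrist camera before going over the handle.

```bash
python3 - <<'E'
from h import *
s=get_state(); w=read_camera("wrist"); T=wristT(w,s)
im=w["color"][:,:,::-1].copy()
hy=.048
for a in (1.325,):
  for r in (.074,.112,.140):
    P=fw(0,hy+r*np.cos(a),.069+r*np.sin(a)); q=proj(w,P,T)[0]; print(q); cv2.circle(im,tuple(int(v) for v in q),3,(0,0,255),-1)
for P in [(-.065,-.05,.047),(.065,-.05,.047),(.08,.085,.012),(-.08,.085,.012),(-.08,-.165,.012),(.08,-.165,.012)]:
  q=proj(w,fw(*P),T)[0]; cv2.circle(im,tuple(int(v) for v in q),3,(0,255,255),-1)
cv2.imwrite("pics/w1.png",cv2.resize(im,None,fx=1.4,fy=1.4))
E
```

```text
[321.49564817 250.37186956]
[330.10426624 259.27492107]
[338.47566404 267.93263886]
```

View pics/w1.png

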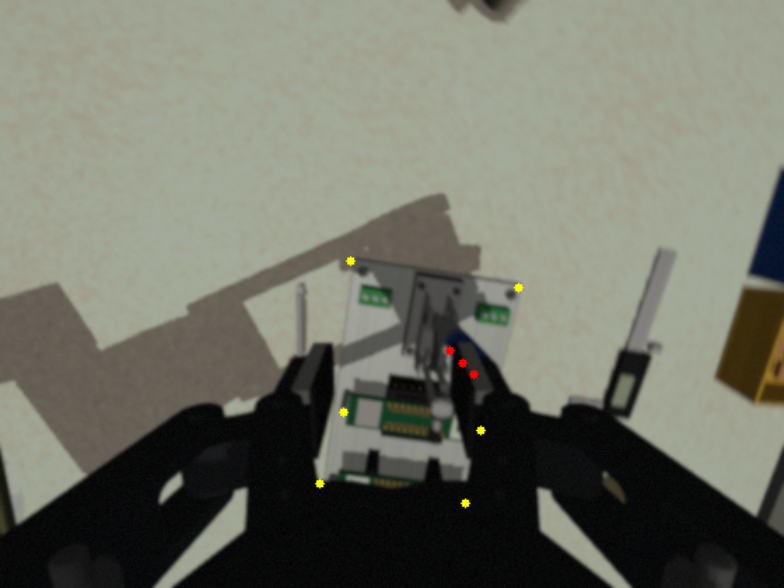

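```bash
python3 - <<'E'
from h import *
e=rows([(fw(0,.0752,.25),down(Y),3),(fw(0,.0752,.1587),down(Y),4)])
E
```

```text
7
D [[-0.009, -0.142, 0.164], [-0.009, -0.132, 0.172], [-0.009, -0.124, 0.178], [0.304, -0.0, -0.0], [0.305, -0.0, -0.0], [0.304, -0.0, -0.0], [0.304, -0.001, -0.001]]
A [[0.065, 0.001, 0.001], [0.065, 0.002, 0.0], [0.065, 0.001, 0.001], [0.0, 0.0, -0.0], [0.0, 0.0, -0.0], [0.0, 0.0, -0.0], [0.0, 0.0, -0.0]]
```

Emit:
{"fn": "apply_moves", "kwargs": {"delta_pos": [[-0.009,-0.142,0.164],[-0.009,-0.132,0.172],[-0.009,-0.124,0.178],[0,0,0]], "angular": [[0.065,0,0],[0.065,0,0],[0.065,0,0],[0,0,0]]}}

```text
time_s: 3.15
eef_pos: [0.5506, 0.2827, 0.2496]
orientation: [[0.0, 0.083, 0.997], [-0.0, 0.997, -0.083], [-1.0, 0.0, 0.0]]
wrist_force: [-0.5, 0.7, -0.3]
width: 0.0426
```

```bash
python3 - <<'E'
from h import *
s=get_state();print(s["eef_pos"]); w=read_camera("wrist"); T=wristT(w,s)
im=w["color"][:,:,::-1].copy()
a=1.325
for r in (.074,.140):
    q=proj(w,fw(0,.048+r*np.cos(a),.069+r*np.sin(a)),T)[0]; cv2.circle(im,tuple(int(v) for v in q),3,(0,0,255),1)
cv2.imwrite("pics/w2.png",cv2.resize(im,None,fx=1.4,fy=1.4))
c=read_camera("side"); crop(c,"s3.png",140,300,40,200,4)
E
```

```text
[0.55057986 0.28269185 0.24962253]
```

View pics/w2.png

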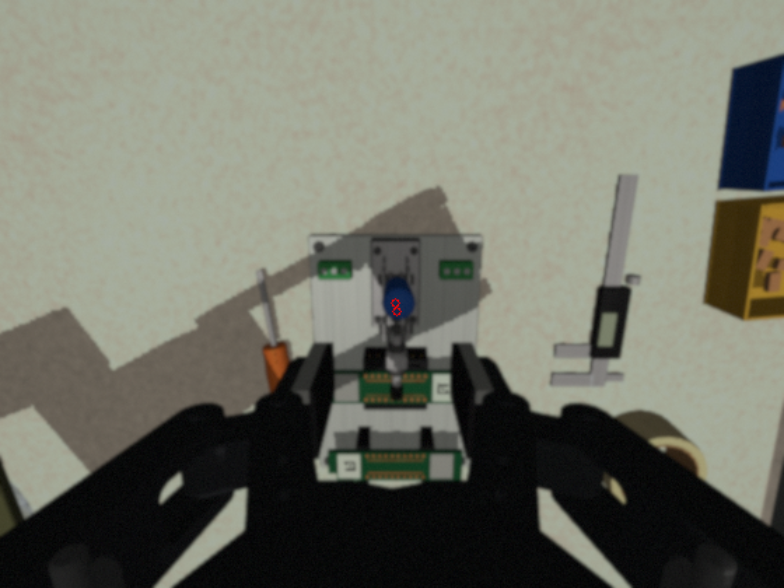

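View pics/s3.png

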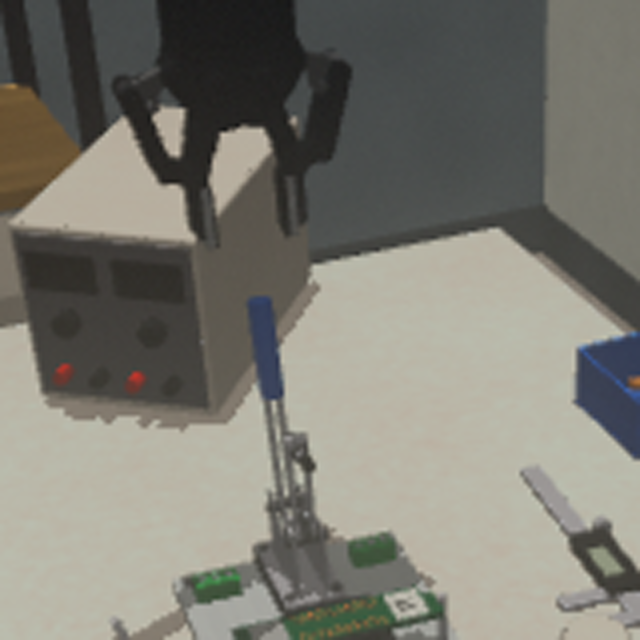

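```bash
python3 - <<'E'
from h import *
s=get_state(); w=read_camera("wrist"); T=wristT(w,s)
for P in [(.08,.085,.012),(-.08,.085,.012),(0,-.05,.047),(.065,-.066,.047),(.065,-.034,.047),(0,.048+.14*.243,.205)]:
  print(P,proj(w,fw(*P),T)[0]*1.4)
crop(w,"w3.png",200,360,150,270,5)
E
```

```text
(0.08, 0.085, 0.012) [483.32701259 240.81161174]
(-0.08, 0.085, 0.012) [308.31306504 239.64010243]
(0, -0.05, 0.047) [394.80811311 391.82848164]
(0.065, -0.066, 0.047) [464.34160612 407.60260023]
(0.065, -0.034, 0.047) [466.2366116  376.59029773]
(0, 0.08202000000000001, 0.205) [399.26272899 313.25338776]
```

View pics/w3.png

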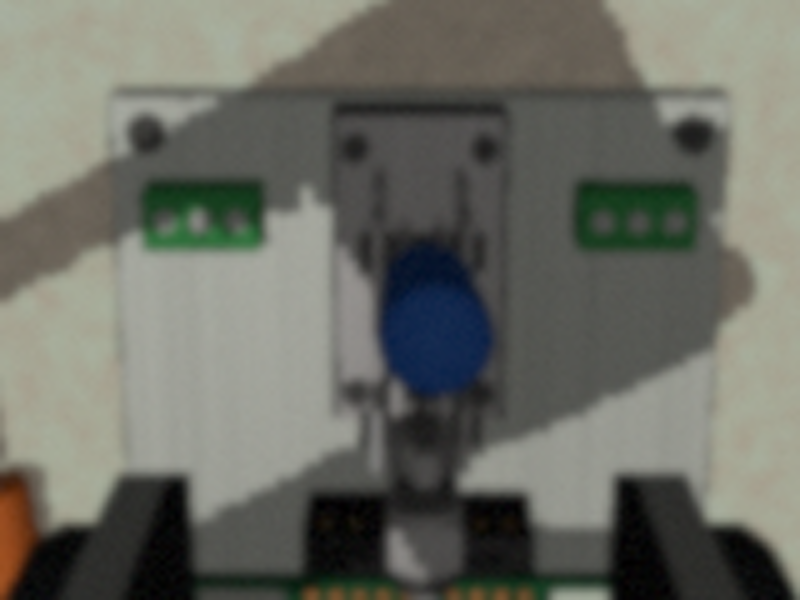

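```bash
sed -i 's/0.20568232/0.20768232/' h.py; python3 - <<'E'
from h import *
e=rows([(fw(0,.0752,.1587),down(Y),5)])
E
```

```text
5
D [[0.242, -0.002, 0.011], [0.243, -0.001, 0.011], [0.242, -0.002, 0.011], [0.242, -0.002, 0.011], [0.243, -0.001, 0.011]]
A [[0.002, -0.0, -0.0], [0.002, -0.0, -0.0], [0.002, -0.001, -0.0], [0.002, 0.0, -0.0], [0.001, 0.0, -0.0]]
```

Emit:
{"fn": "apply_moves", "kwargs": {"delta_pos": [[0.242,0,0.014],[0.242,0,0.014],[0.242,0,0.014],[0.242,0,0.014],[0.242,0,0.012],[0,0,0]], "angular": [[0.002,0,0],[0.002,0,0],[0.002,0,0],[0.002,0,0],[0.002,0,0],[0,0,0]]}}

```text
time_s: 4.05
eef_pos: [0.5529, 0.2829, 0.1575]
orientation: [[-0.004, 0.088, 0.996], [-0.001, 0.996, -0.088], [-1.0, -0.002, -0.003]]
wrist_force: [-0.0, -0.3, -0.4]
width: 0.0424
```

Emit:
{"fn": "apply_moves", "kwargs": {"delta_pos": [[0,0,0],[0,0,0],[0,0,0],[0,0,0]], "angular": [[0,0,0],[0,0,0],[0,0,0],[0,0,0]], "fingers": -1, "grip_force": 20}}

```text
time_s: 4.55
eef_pos: [0.5539, 0.2835, 0.16]
orientation: [[-0.0, 0.088, 0.996], [0.001, 0.996, -0.088], [-1.0, 0.001, -0.0]]
wrist_force: [-5.2, 2.1, 5.2]
width: 0.0152
```

```bash
python3 - <<'E'
from h import *
s=get_state();print(s["eef_pos"],s["wrist_force"],s["width"])
w=read_camera("wrist"); crop(w,"w4.png",100,460,150,420,2)
c=read_camera("side"); crop(c,"s4.png",160,280,70,200,5)
E
```

```text
[0.55392931 0.28351531 0.15997753] [-5.16673463  2.09693869  5.22000235] 0.015216676079029346
```

View pics/w4.png

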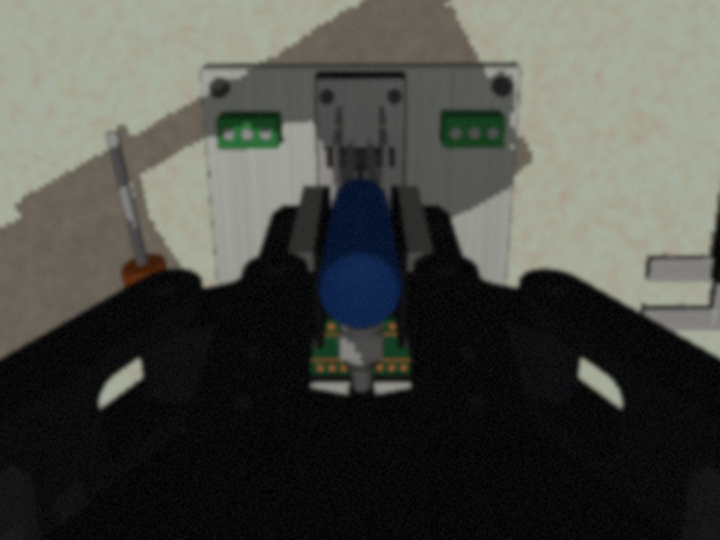

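View pics/s4.png

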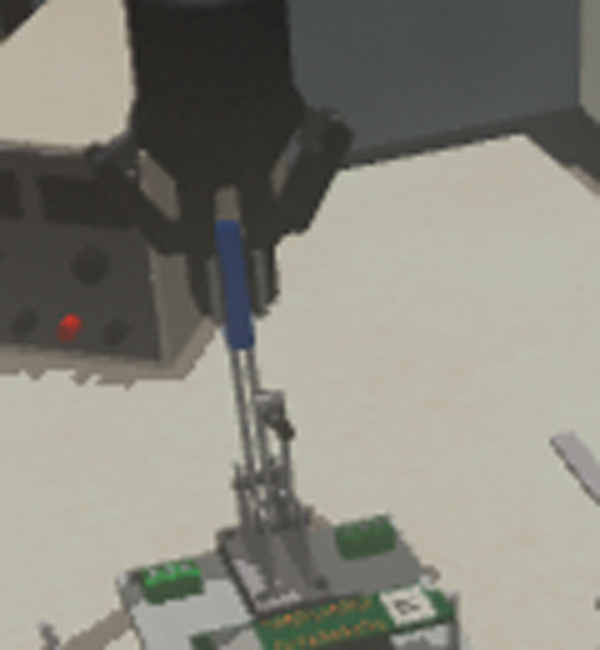

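```bash
cat > arc.py <<'E'
from h import *
import sys
def cur():
    s=get_state(); p=s["eef_pos"]+s["orientation"][:,0]*-.019
    c,sn=np.cos(F[2]),np.sin(F[2]); d=p[:2]-F[:2]
    return np.array([c*d[0]+sn*d[1],-sn*d[0]+c*d[1],p[2]]),s
if __name__=="__main__":
    q,s=cur(); v=q[1:]-[.048,.069]; print("grasp fx",q,"r",np.hypot(*v),"ang",np.arctan2(v[1],v[0]),s["wrist_force"],s["width"])
    tot,n=float(sys.argv[1]),int(sys.argv[2]); r0=float(sys.argv[3]) if len(sys.argv)>3 else np.hypot(*v)
    a0=np.arctan2(v[1],v[0]); a=np.linspace(a0,a0+tot,n+1); r=np.linspace(np.hypot(*v),r0,n+1)
    P=np.c_[r*np.cos(a),r*np.sin(a)]; d=np.diff(P,axis=0)/.075
    D=[[round(-b,3),round(y,3),0] for y,b in d]
    for k in range(0,n,8): print(D[k:k+8])
E
python3 arc.py -1.36 20
```

```text
grasp fx [0.00071573 0.07614883 0.17898069] r 0.1135258081677213 ang 1.3202317965067565 [-5.4707458   1.10471496  6.64626996] 0.015176520196244148
[[np.float64(0.029), np.float64(0.099), 0], [np.float64(0.036), np.float64(0.097), 0], [np.float64(0.042), np.float64(0.094), 0], [np.float64(0.048), np.float64(0.091), 0], [np.float64(0.054), np.float64(0.087), 0], [np.float64(0.06), np.float64(0.083), 0], [np.float64(0.066), np.float64(0.079), 0], [np.float64(0.071), np.float64(0.075), 0]]
[[np.float64(0.076), np.float64(0.07), 0], [np.float64(0.08), np.float64(0.064), 0], [np.float64(0.085), np.float64(0.059), 0], [np.float64(0.088), np.float64(0.053), 0], [np.float64(0.092), np.float64(0.047), 0], [np.float64(0.095), np.float64(0.04), 0], [np.float64(0.097), np.float64(0.034), 0], [np.float64(0.099), np.float64(0.027), 0]]
[[np.float64(0.101), np.float64(0.02), 0], [np.float64(0.102), np.float64(0.013), 0], [np.float64(0.103), np.float64(0.006), 0], [np.float64(0.103), np.float64(-0.001), 0]]
```

Emit:
{"fn": "apply_moves", "kwargs": {"delta_pos": [[0.029,0.099,0],[0.036,0.097,0],[0.042,0.094,0],[0.048,0.091,0],[0.054,0.087,0],[0.06,0.083,0],[0.066,0.079,0],[0.071,0.075,0]], "angular": [[0,0,0],[0,0,0],[0,0,0],[0,0,0],[0,0,0],[0,0,0],[0,0,0],[0,0,0]]}}

```text
time_s: 5.65
eef_pos: [0.5585, 0.3374, 0.1301]
orientation: [[-0.0, 0.088, 0.996], [0.003, 0.996, -0.088], [-1.0, 0.003, -0.0]]
wrist_force: [-6.2, 3.1, 7.6]
width: 0.0154
```

```bash
python3 arc.py -.8 12 .112
python3 - <<'E'
from h import *
c=read_camera("side"); crop(c,"s5.png",160,280,70,200,5)
E
```

```text
grasp fx [0.00050243 0.13025186 0.14909708] r 0.11480814912348535 ang 0.7721264306233916 [-6.24845153  3.12856586  7.57065445] 0.015376676394207978
[[np.float64(0.077), np.float64(0.066), 0], [np.float64(0.082), np.float64(0.061), 0], [np.float64(0.085), np.float64(0.055), 0], [np.float64(0.089), np.float64(0.049), 0], [np.float64(0.091), np.float64(0.043), 0], [np.float64(0.094), np.float64(0.037), 0], [np.float64(0.096), np.float64(0.031), 0], [np.float64(0.098), np.float64(0.024), 0]]
[[np.float64(0.099), np.float64(0.017), 0], [np.float64(0.1), np.float64(0.011), 0], [np.float64(0.1), np.float64(0.004), 0], [np.float64(0.1), np.float64(-0.003), 0]]
```

View pics/s5.png

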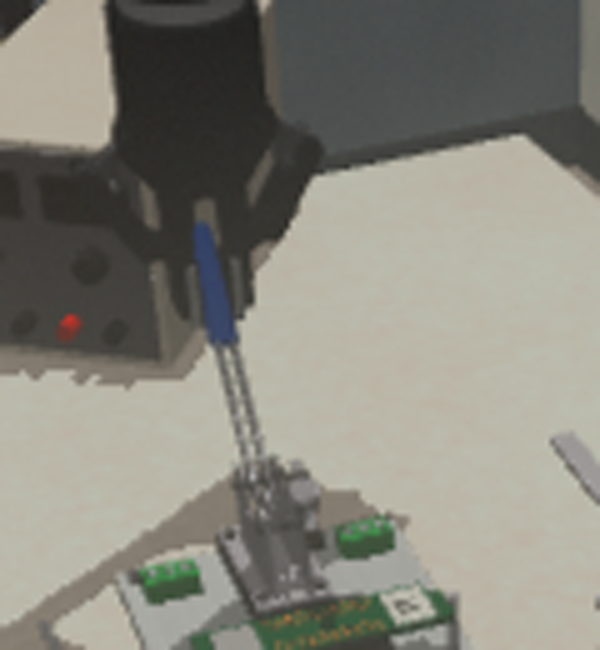

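Handle follows, still centred between the pads. Continue down to just past level.

Emit:
{"fn": "apply_moves", "kwargs": {"delta_pos": [[0.077,0.066,0],[0.082,0.061,0],[0.085,0.055,0],[0.089,0.049,0],[0.091,0.043,0],[0.094,0.037,0],[0.096,0.031,0],[0.098,0.024,0]], "angular": [[0,0,0],[0,0,0],[0,0,0],[0,0,0],[0,0,0],[0,0,0],[0,0,0],[0,0,0]]}}

```text
time_s: 6.7
eef_pos: [0.5608, 0.3652, 0.0758]
orientation: [[-0.001, 0.088, 0.996], [0.003, 0.996, -0.088], [-1.0, 0.003, -0.001]]
wrist_force: [-5.3, 4.3, 4.9]
width: 0.0152
```

Emit:
{"fn": "apply_moves", "kwargs": {"delta_pos": [[0.099,0.017,0],[0.1,0.011,0],[0.1,0.004,0],[0.08,-0.003,0],[0,0,0],[0,0,0]], "angular": [[0,0,0],[0,0,0],[0,0,0],[0,0,0],[0,0,0],[0,0,0]]}}

```text
time_s: 7.45
eef_pos: [0.5609, 0.3667, 0.048]
orientation: [[-0.001, 0.089, 0.996], [0.003, 0.996, -0.089], [-1.0, 0.002, -0.001]]
wrist_force: [-6.5, 3.0, 8.5]
width: 0.0151
```

```bash
python3 arc.py 1.4 20 .112
python3 - <<'E'
from h import *
c=read_camera("side"); crop(c,"s6.png",160,280,70,220,5)
E
```

```text
grasp fx [0.00038015 0.15965869 0.0670267 ] r 0.11167612242412919 ang -0.0176707709165099 [-6.47121343  2.97020859  8.49935162] 0.015133687038152809
[[np.float64(-0.104), np.float64(-0.002), 0], [np.float64(-0.104), np.float64(-0.009), 0], [np.float64(-0.103), np.float64(-0.016), 0], [np.float64(-0.102), np.float64(-0.023), 0], [np.float64(-0.1), np.float64(-0.03), 0], [np.float64(-0.097), np.float64(-0.037), 0], [np.float64(-0.095), np.float64(-0.044), 0], [np.float64(-0.091), np.float64(-0.05), 0]]
[[np.float64(-0.088), np.float64(-0.057), 0], [np.float64(-0.083), np.float64(-0.063), 0], [np.float64(-0.079), np.float64(-0.068), 0], [np.float64(-0.074), np.float64(-0.074), 0], [np.float64(-0.068), np.float64(-0.079), 0], [np.float64(-0.063), np.float64(-0.083), 0], [np.float64(-0.057), np.float64(-0.088), 0], [np.float64(-0.051), np.float64(-0.091), 0]]
[[np.float64(-0.044), np.float64(-0.095), 0], [np.float64(-0.037), np.float64(-0.098), 0], [np.float64(-0.03), np.float64(-0.1), 0], [np.float64(-0.023), np.float64(-0.102), 0]]
```

View pics/s6.png

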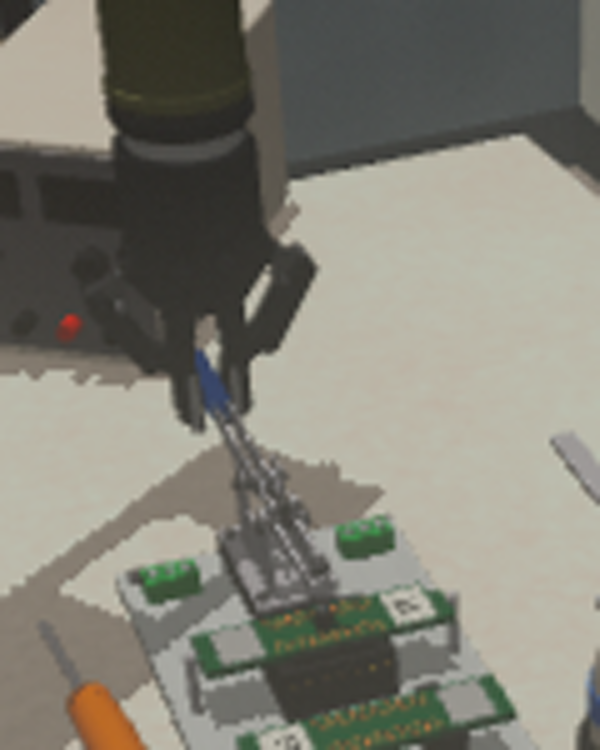

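```bash
python3 - <<'E'
from h import *
c=read_camera("side"); crop(c,"s7.png",190,260,130,210,8)
w=read_camera("wrist"); crop(w,"w7.png",150,410,200,400,3)
E
```

```text
(no output)
```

View pics/s7.png

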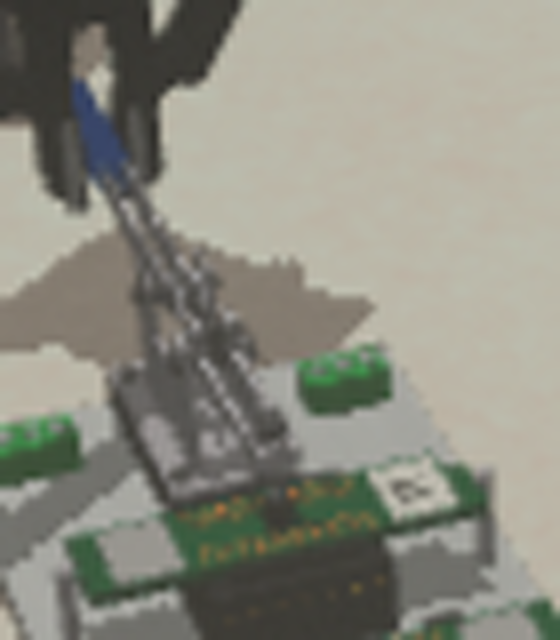

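View pics/w7.png

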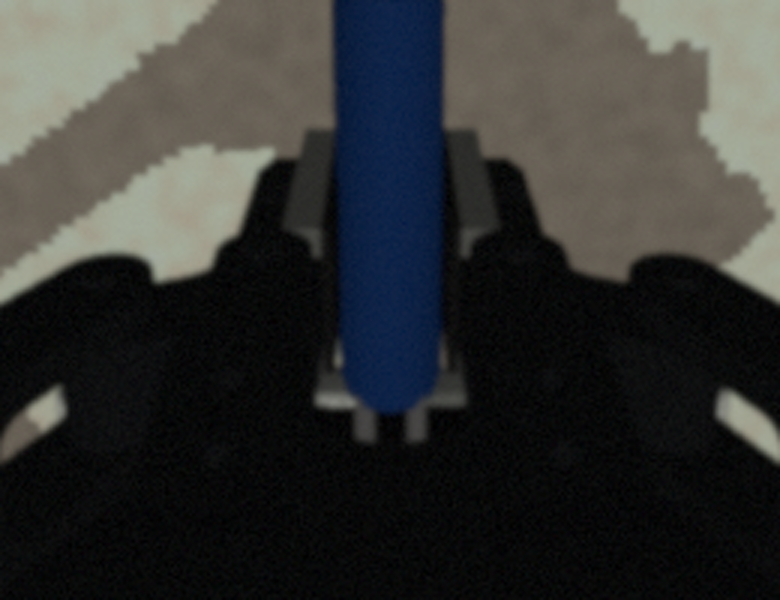

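Emit:
{"fn": "apply_moves", "kwargs": {"delta_pos": [[0.025,0,0],[0.025,0,0],[0,0,0],[0,0,0]], "angular": [[0,0,0],[0,0,0],[0,0,0],[0,0,0]]}}

```text
time_s: 8.1
eef_pos: [0.5611, 0.3668, 0.0474]
orientation: [[0.001, 0.089, 0.996], [0.003, 0.996, -0.089], [-1.0, 0.003, 0.0]]
wrist_force: [-10.8, 1.2, 23.2]
width: 0.0149
```

Emit:
{"fn": "apply_moves", "kwargs": {"delta_pos": [[-0.08,0,0],[-0.1,-0.005,0],[-0.103,-0.014,0],[-0.102,-0.022,0],[-0.1,-0.03,0],[-0.097,-0.037,0],[-0.095,-0.044,0],[-0.091,-0.05,0]], "angular": [[0,0,0],[0,0,0],[0,0,0],[0,0,0],[0,0,0],[0,0,0],[0,0,0],[0,0,0]]}}

```text
time_s: 9.1
eef_pos: [0.5594, 0.3497, 0.1]
orientation: [[-0.002, 0.089, 0.996], [-0.001, 0.996, -0.089], [-1.0, -0.001, -0.002]]
wrist_force: [-4.8, 1.5, -4.2]
width: 0.0153
```

```bash
python3 arc.py .94 14 .112
```

```text
grasp fx [0.00038162 0.14257926 0.11903651] r 0.10699948106201462 ang 0.486611313648766 [-4.80968905  1.51626958 -4.20852213] 0.015291200268927059
[[np.float64(-0.086), np.float64(-0.044), 0], [np.float64(-0.083), np.float64(-0.049), 0], [np.float64(-0.08), np.float64(-0.055), 0], [np.float64(-0.076), np.float64(-0.06), 0], [np.float64(-0.072), np.float64(-0.066), 0], [np.float64(-0.068), np.float64(-0.071), 0], [np.float64(-0.063), np.float64(-0.075), 0], [np.float64(-0.058), np.float64(-0.079), 0]]
[[np.float64(-0.053), np.float64(-0.083), 0], [np.float64(-0.047), np.float64(-0.087), 0], [np.float64(-0.041), np.float64(-0.09), 0], [np.float64(-0.035), np.float64(-0.093), 0], [np.float64(-0.029), np.float64(-0.096), 0], [np.float64(-0.022), np.float64(-0.098), 0]]
```

Emit:
{"fn": "apply_moves", "kwargs": {"delta_pos": [[-0.086,-0.044,0],[-0.083,-0.049,0],[-0.08,-0.055,0],[-0.076,-0.06,0],[-0.072,-0.066,0],[-0.068,-0.071,0],[-0.063,-0.075,0],[-0.058,-0.079,0]], "angular": [[0,0,0],[0,0,0],[0,0,0],[0,0,0],[0,0,0],[0,0,0],[0,0,0],[0,0,0]]}}

```text
time_s: 10.1
eef_pos: [0.5561, 0.311, 0.1431]
orientation: [[-0.003, 0.089, 0.996], [-0.003, 0.996, -0.089], [-1.0, -0.003, -0.003]]
wrist_force: [-3.3, -3.3, -15.6]
width: 0.015
```

Emit:
{"fn": "apply_moves", "kwargs": {"delta_pos": [[-0.053,-0.083,0],[-0.047,-0.087,0],[-0.041,-0.09,0],[-0.035,-0.093,0],[-0.029,-0.096,0],[0,0,0],[0,0,0]], "angular": [[0,0,0],[0,0,0],[0,0,0],[0,0,0],[0,0,0],[0,0,0],[0,0,0]]}}

```text
time_s: 10.98
eef_pos: [0.5535, 0.2793, 0.1601]
orientation: [[-0.001, 0.089, 0.996], [0.001, 0.996, -0.089], [-1.0, 0.001, -0.001]]
wrist_force: [-5.2, -0.8, -16.1]
width: 0.0153
```

```bash
python3 arc.py .2 2
python3 - <<'E'
from h import *
c=read_camera("side"); crop(c,"s8.png",160,280,70,220,5)
E
```

```text
grasp fx [0.00067482 0.07192999 0.17914209] r 0.11271169077232834 ang 1.3568565491515499 [ -5.15481339  -0.78060436 -16.10875259] 0.015267572555538931
[[np.float64(-0.025), np.float64(-0.148), 0], [np.float64(-0.01), np.float64(-0.15), 0]]
```

View pics/s8.png

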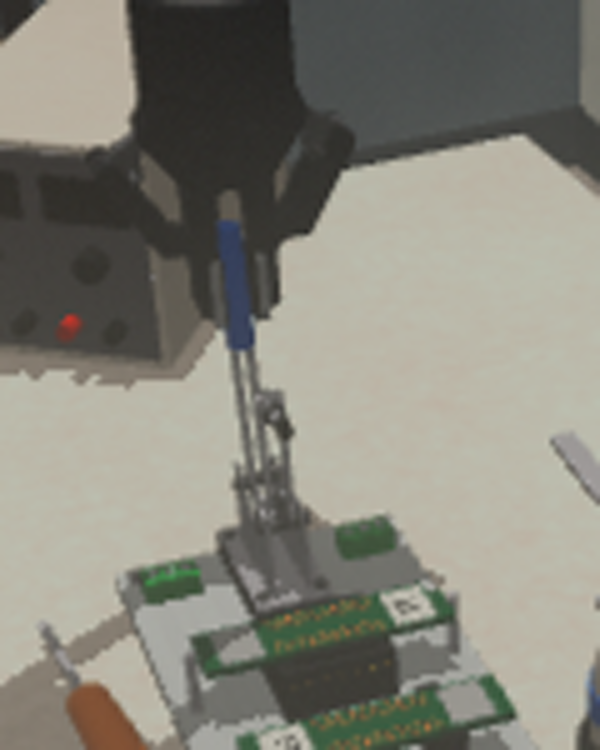

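Emit:
{"fn": "apply_moves", "kwargs": {"delta_pos": [[0.02,-0.05,0],[0.01,-0.05,0],[0.0,-0.05,0],[0,0,0],[0,0,0]], "angular": [[0,0,0],[0,0,0],[0,0,0],[0,0,0],[0,0,0]]}}

```text
time_s: 11.65
eef_pos: [0.5533, 0.2741, 0.1606]
orientation: [[0.003, 0.089, 0.996], [0.011, 0.996, -0.089], [-1.0, 0.012, 0.001]]
wrist_force: [-9.1, 12.5, -7.8]
width: 0.0153
```

```bash
python3 arc.py .2 2|head -1
```

```text
grasp fx [0.00083631 0.06654174 0.17956582] r 0.11210974944030838 ang 1.4046436892755843 [-9.06139872 12.50468184 -7.82885018] 0.01534244096167914
```

Emit:
{"fn": "apply_moves", "kwargs": {"delta_pos": [[0,0.03,0],[0,0,0],[0,0,0],[0,0,0]], "angular": [[0,0,0],[0,0,0],[0,0,0],[0,0,0]], "fingers": 0.0}}

```text
time_s: 12.15
eef_pos: [0.5546, 0.2702, 0.1586]
orientation: [[0.002, 0.089, 0.996], [0.001, 0.996, -0.089], [-1.0, 0.001, 0.002]]
wrist_force: [0.4, -0.3, 0.2]
width: 0.0423
```

Emit:
{"fn": "apply_moves", "kwargs": {"delta_pos": [[-0.2,0,0],[-0.3,0,0],[-0.3,0,0],[-0.3,0,0],[-0.2,0,0],[0,0,0]], "angular": [[0,0,0],[0,0,0],[0,0,0],[0,0,0],[0,0,0],[0,0,0]]}}

```text
time_s: 12.9
eef_pos: [0.5544, 0.2705, 0.2569]
orientation: [[0.003, 0.089, 0.996], [0.001, 0.996, -0.089], [-1.0, 0.002, 0.003]]
wrist_force: [-0.1, -1.0, -0.0]
width: 0.0428
```

```bash
python3 - <<'E'
from h import *
s=get_state();print(s["eef_pos"],s["wrist_force"])
c=read_camera("side"); crop(c,"s9.png",160,280,70,220,5)
e=rows([(fw(-.047,-.05,.2),down(Y+90),14)])
E
```

```text
[0.55436165 0.27054251 0.25686798] [-0.07486699 -1.00771393 -0.02346771]
14
D [[0.053, -0.108, -0.046], [0.053, -0.101, -0.058], [0.052, -0.095, -0.069], [0.053, -0.086, -0.079], [0.053, -0.077, -0.089], [0.053, -0.067, -0.096], [0.053, -0.055, -0.104], [0.053, -0.043, -0.108]]
A [[-0.143, 0.0, 0.0], [-0.143, 0.0, 0.0], [-0.143, 0.0, 0.0], [-0.143, 0.0, 0.0], [-0.143, 0.0, 0.0], [-0.143, 0.0, 0.0], [-0.143, 0.001, 0.0], [-0.142, -0.0, 0.0]]
D [[0.053, -0.031, -0.113], [0.052, -0.018, -0.116], [0.053, -0.005, -0.117], [0.053, 0.008, -0.117], [0.053, 0.021, -0.115], [0.053, 0.034, -0.112]]
A [[-0.143, -0.0, 0.0], [-0.143, -0.0, 0.0], [-0.143, -0.0, 0.0], [-0.143, -0.0, 0.0], [-0.143, -0.0, 0.0], [-0.143, -0.0, 0.0]]
```

View pics/s9.png

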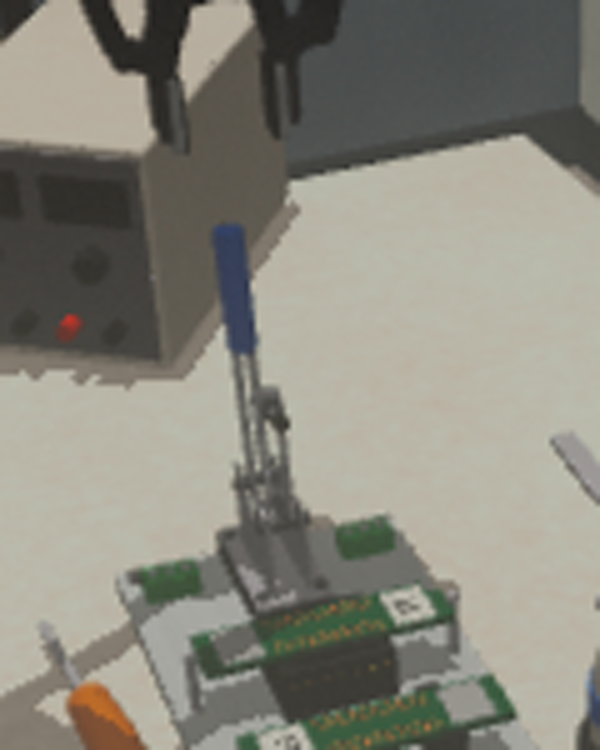

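Emit:
{"fn": "apply_moves", "kwargs": {"delta_pos": [[0,-0.108,-0.046],[0,-0.101,-0.058],[0,-0.095,-0.069],[0,-0.086,-0.079],[0,-0.077,-0.089],[0,-0.067,-0.096],[0,-0.055,-0.104],[0,-0.043,-0.108]], "angular": [[-0.143,0,0],[-0.143,0,0],[-0.143,0,0],[-0.143,0,0],[-0.143,0,0],[-0.143,0,0],[-0.143,0,0],[-0.142,0,0]]}}

```text
time_s: 13.95
eef_pos: [0.5191, 0.2079, 0.2536]
orientation: [[-0.003, -0.726, 0.688], [-0.001, 0.688, 0.726], [-1.0, 0.001, -0.003]]
wrist_force: [0.0, -0.5, 0.4]
width: 0.0426
```

Emit:
{"fn": "apply_moves", "kwargs": {"delta_pos": [[0.053,-0.031,-0.113],[0.052,-0.018,-0.116],[0.053,-0.005,-0.117],[0.053,0.008,-0.117],[0.053,0.021,-0.115],[0.053,0.034,-0.112],[0,0,0],[0,0,0]], "angular": [[-0.143,0,0],[-0.143,0,0],[-0.143,0,0],[-0.143,0,0],[-0.143,0,0],[-0.143,0,0],[0,0,0],[0,0,0]]}}

```text
time_s: 14.95
eef_pos: [0.4951, 0.1621, 0.2309]
orientation: [[-0.001, -0.996, 0.09], [-0.0, 0.09, 0.996], [-1.0, 0.001, -0.0]]
wrist_force: [0.0, 0.5, 0.2]
width: 0.0427
```

```bash
python3 - <<'E'
from h import *
s=get_state();print(s["eef_pos"],s["joint_pos"]); w=read_camera("wrist"); T=wristT(w,s)
im=w["color"][:,:,::-1].copy()
for P in [(-.065,-.066,.047),(-.065,-.034,.047),(.065,-.034,.047),(.065,-.066,.047),(-.08,-.165,.012)]:
    q=proj(w,fw(*P),T)[0];print(P,q*1.4); cv2.circle(im,tuple(int(v) for v in q),2,(0,0,255),1)
cv2.imwrite("pics/w10.png",cv2.resize(im,None,fx=1.4,fy=1.4))
c=read_camera("side"); crop(c,"s10.png",140,300,60,220,4)
t=read_camera("top"); crop(t,"t10.png",140,280,180,280,5.6)
E
```

```text
[0.49507347 0.16214022 0.23089718] [ 1.34811980e+01  1.33062263e+01  9.26081978e+01  9.31656153e-03
  7.41247552e+01 -7.13728682e+01]
(-0.065, -0.066, 0.047) [370.30397346 236.73893583]
(-0.065, -0.034, 0.047) [411.13273758 236.64568547]
(0.065, -0.034, 0.047) [409.58750675 385.65205745]
(0.065, -0.066, 0.047) [372.74369594 385.72810613]
(-0.08, -0.165, 0.012) [256.15643495 213.15048088]
```

View pics/w10.png

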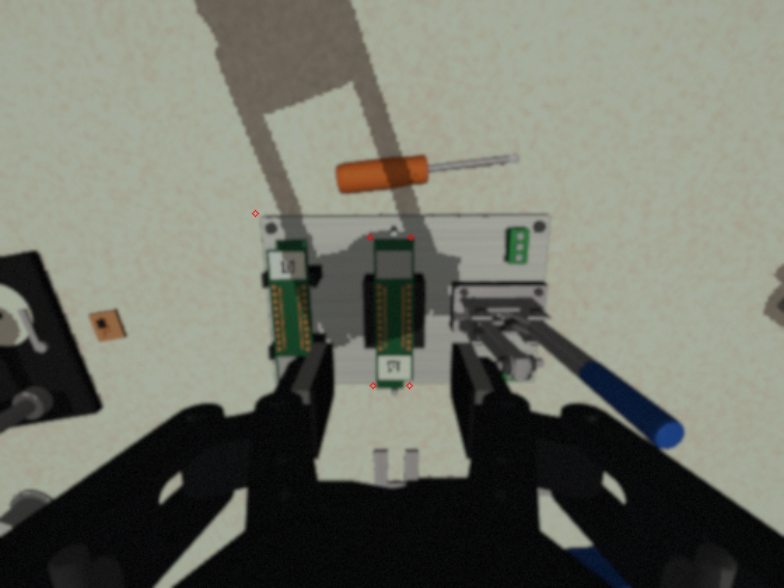

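View pics/s10.png

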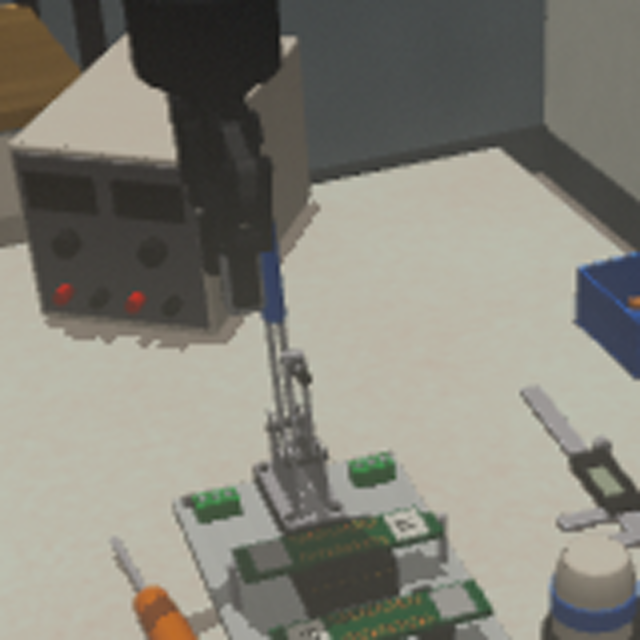

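```bash
sed -i 's/0.54655442,0.20768232/0.5475,0.2099/' h.py; python3 - <<'E'
from h import *
e=rows([(fw(-.047,-.05,.08),down(Y+90),6)])
E
```

```text
6
D [[0.336, -0.002, 0.004], [0.336, -0.001, 0.005], [0.337, -0.002, 0.004], [0.336, -0.001, 0.004], [0.336, -0.002, 0.005], [0.336, -0.002, 0.004]]
A [[-0.0, 0.0, 0.0], [-0.0, 0.0, 0.0], [-0.0, 0.0, 0.0], [-0.001, 0.0, 0.0], [0.0, 0.0, 0.0], [0.0, 0.0, 0.0]]
```

Emit:
{"fn": "apply_moves", "kwargs": {"delta_pos": [[0.2,0,0.004],[0.3,0,0.005],[0.4,-0.003,0.004],[0.4,-0.003,0.004],[0.4,-0.002,0.005],[0.317,-0.002,0.004],[0,0,0]], "angular": [[0,0,0],[0,0,0],[0,0,0],[0,0,0],[0,0,0],[0,0,0],[0,0,0]], "fingers": 0.25}}

```text
time_s: 15.98
eef_pos: [0.4938, 0.1634, 0.0776]
orientation: [[-0.005, -0.996, 0.088], [-0.001, 0.088, 0.996], [-1.0, 0.005, -0.002]]
wrist_force: [0.5, 0.2, 0.5]
width: 0.0534
```

```bash
python3 - <<'E'
from h import *
s=get_state();print(s["eef_pos"],s["width"]); w=read_camera("wrist"); T=wristT(w,s)
im=w["color"][:,:,::-1].copy()
for P in [(-.065,-.066,.047),(-.065,-.034,.047),(-.03,-.066,.047),(-.03,-.034,.047)]:
    q=proj(w,fw(*P),T)[0];print(P,q*1.4); cv2.circle(im,tuple(int(v) for v in q),2,(0,0,255),1)
cv2.imwrite("pics/w11.png",cv2.resize(im,None,fx=1.4,fy=1.4))
e=rows([(fw(-.047,-.05,.0255),down(Y+90),4)])
E
```

```text
[0.49384918 0.16342978 0.07763395] 0.05343933401179545
(-0.065, -0.066, 0.047) [355.80259091 296.6462204 ]
(-0.065, -0.034, 0.047) [429.48788397 296.65519618]
(-0.03, -0.066, 0.047) [357.60186608 370.02548638]
(-0.03, -0.034, 0.047) [427.66501587 370.05605219]
4
D [[0.178, -0.004, 0.002], [0.178, -0.005, 0.002], [0.178, -0.004, 0.002], [0.178, -0.004, 0.002]]
A [[-0.0, -0.0, -0.001], [-0.0, -0.001, -0.001], [-0.0, 0.0, -0.001], [-0.0, -0.0, -0.0]]
```

View pics/w11.png

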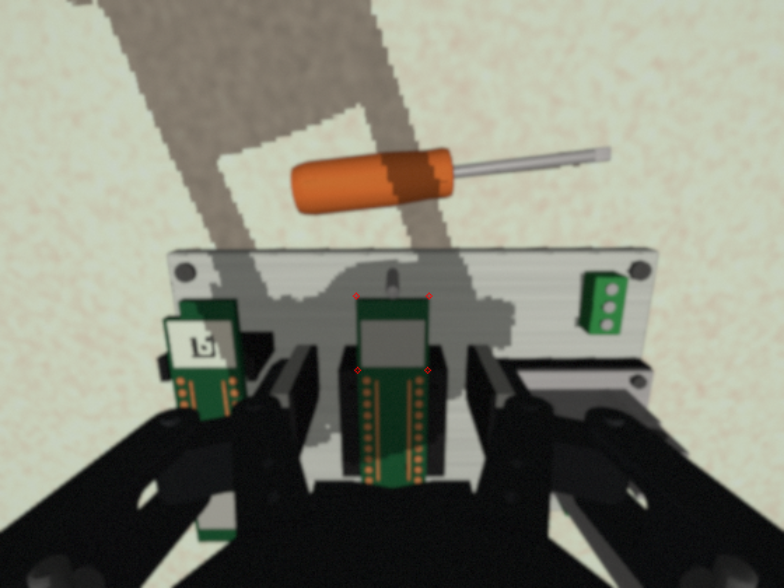

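Emit:
{"fn": "apply_moves", "kwargs": {"delta_pos": [[0.17,-0.004,0.002],[0.17,-0.004,0.002],[0.17,-0.004,0.002],[0.17,-0.004,0.002],[0,0,0],[0,0,0]], "angular": [[0,0,0],[0,0,0],[0,0,0],[0,0,0],[0,0,0],[0,0,0]]}}

```text
time_s: 16.77
eef_pos: [0.4974, 0.1644, 0.029]
orientation: [[-0.0, -0.996, 0.088], [-0.0, 0.088, 0.996], [-1.0, 0.0, -0.0]]
wrist_force: [0.5, 0.6, 0.5]
width: 0.0533
```

Emit:
{"fn": "apply_moves", "kwargs": {"delta_pos": [[0,0,0],[0,0,0],[0,0,0],[0,0,0],[0,0,0]], "angular": [[0,0,0],[0,0,0],[0,0,0],[0,0,0],[0,0,0]], "fingers": -1, "grip_force": 40}}

```text
time_s: 17.4
eef_pos: [0.4977, 0.1645, 0.0294]
orientation: [[0.001, -0.996, 0.088], [0.0, 0.088, 0.996], [-1.0, -0.001, 0.0]]
wrist_force: [-1.0, -0.1, 6.2]
width: 0.0309
```

Emit:
{"fn": "apply_moves", "kwargs": {"delta_pos": [[0,0,0],[-0.05,0,0],[-0.1,0,0],[-0.15,0,0],[-0.2,0,0],[-0.2,0,0],[0,0,0]], "angular": [[0,0,0],[0,0,0],[0,0,0],[0,0,0],[0,0,0],[0,0,0],[0,0,0]], "grip_force": 60}}

```text
time_s: 18.27
eef_pos: [0.4987, 0.1647, 0.0834]
orientation: [[0.004, -0.996, 0.088], [0.001, 0.088, 0.996], [-1.0, -0.004, 0.001]]
wrist_force: [-0.1, 0.6, -1.1]
width: 0.0303
```

```bash
python3 - <<'E'
from h import *
s=get_state();print(s["eef_pos"],s["wrist_force"],s["width"])
c=read_camera("side"); crop(c,"s12.png",160,320,100,250,5)
w=read_camera("wrist"); crop(w,"w12.png",0,560,0,420,1.4)
# lens estimates
lens=np.array([S[0],S[1]])
print("dist")
E
```

```text
[0.49867234 0.16472514 0.08341724] [-0.10386026  0.59592642 -1.13251883] 0.030273542657680896
dist
```

View pics/s12.png

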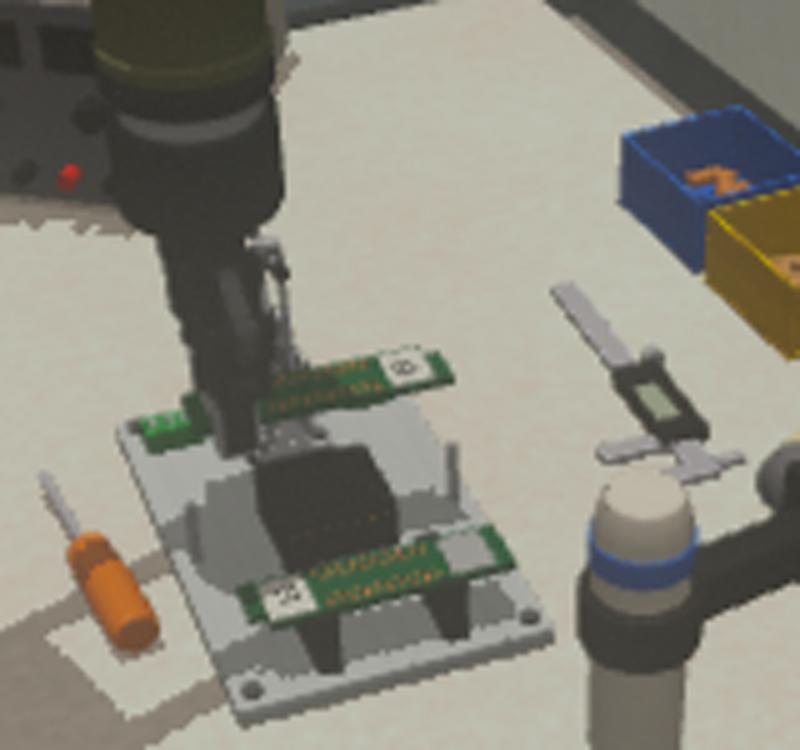

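View pics/w12.png

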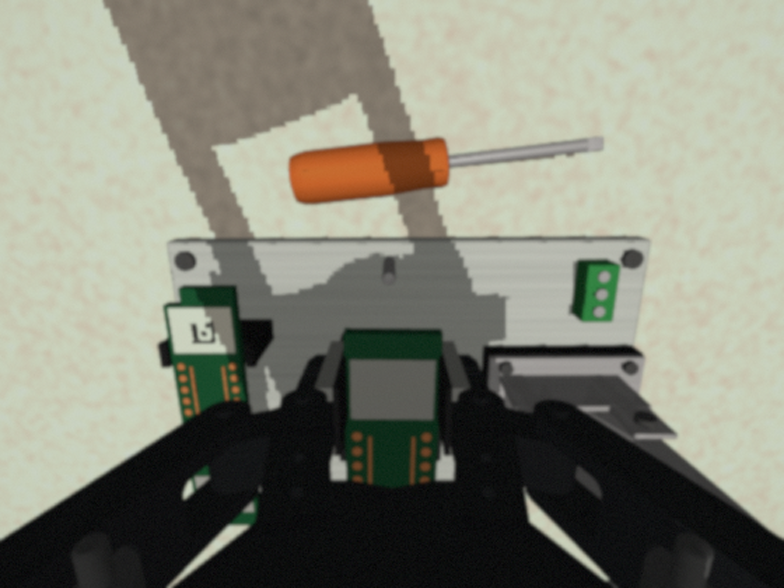

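```bash
python3 - <<'E'
from h import *
c=read_camera("side"); t=read_camera("top")
crop(t,"t12.png",140,280,180,280,5.6)
s=get_state(); Rm=s["orientation"]
n=fw(.045,-.05,0)-np.array([.4977,.1645,0]); print("L from fixture",Rm.T@n)
p=at_z(c,np.array([407,367])/5+[160,100],.101); print("side label",p, Rm.T@(p-s["eef_pos"]))
L=.0925
yaw=95.25; Rt=down(yaw)
lab=np.array([S[0],S[1]+.004+.10,.10]); tgt=lab+Rt[:,1]*L; tgt[2]=.0835; print(tgt)
rows([(tgt,Rt,12)])
E
```

```text
L from fixture [-7.30672232e-05 -9.06206188e-02 -4.00843957e-04]
side label [0.5900205  0.15377181 0.101     ] [-0.01985694 -0.09374213 -0.00226724]
[ 0.427095   -0.10767812  0.0835    ]
12
D [[-0.002, 0.051, -0.308], [-0.003, 0.055, -0.307], [-0.002, 0.06, -0.306], [-0.003, 0.064, -0.305], [-0.002, 0.069, -0.304], [-0.002, 0.073, -0.304], [-0.003, 0.078, -0.302], [-0.002, 0.083, -0.3]]
A [[-0.019, -0.0, -0.0], [-0.019, -0.0, -0.0], [-0.019, -0.0, -0.0], [-0.019, -0.0, -0.0], [-0.019, -0.0, -0.0], [-0.019, -0.0, -0.001], [-0.019, -0.0, 0.0], [-0.019, -0.0, 0.0]]
D [[-0.003, 0.087, -0.3], [-0.002, 0.091, -0.298], [-0.003, 0.096, -0.297], [-0.002, 0.101, -0.295]]
A [[-0.019, -0.0, 0.0], [-0.02, -0.0, 0.0], [-0.019, -0.0, 0.0], [-0.019, -0.0, -0.0]]
```

View pics/t12.png

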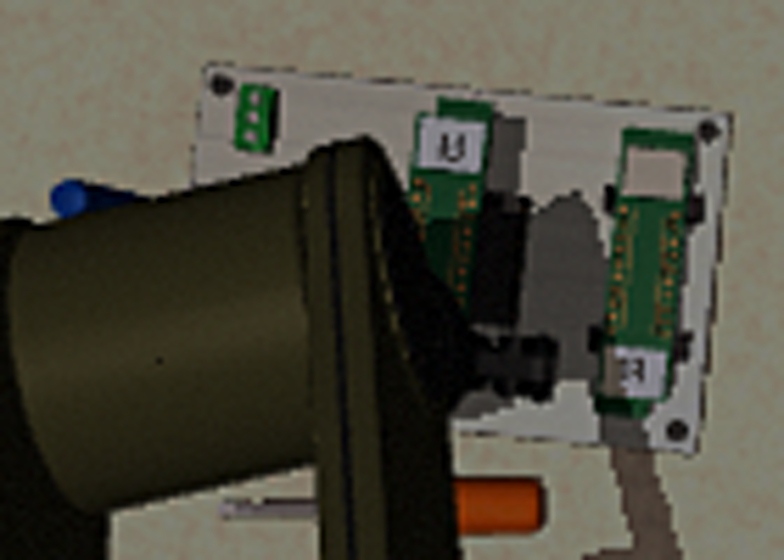

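Emit:
{"fn": "apply_moves", "kwargs": {"delta_pos": [[-0.01,0.03,-0.15],[-0.01,0.055,-0.25],[-0.002,0.06,-0.306],[-0.003,0.064,-0.305],[-0.002,0.069,-0.304],[-0.002,0.073,-0.304],[-0.003,0.078,-0.302],[-0.002,0.083,-0.3]], "angular": [[-0.019,0,0],[-0.019,0,0],[-0.019,0,0],[-0.019,0,0],[-0.019,0,0],[-0.019,0,0],[-0.019,0,0],[-0.019,0,0]]}}

```text
time_s: 19.48
eef_pos: [0.4527, -0.0022, 0.0837]
orientation: [[-0.001, -0.999, -0.032], [-0.0, -0.032, 0.999], [-1.0, 0.001, -0.0]]
wrist_force: [0.5, 0.3, 0.2]
width: 0.0304
```

Emit:
{"fn": "apply_moves", "kwargs": {"delta_pos": [[-0.003,0.087,-0.3],[-0.002,0.091,-0.298],[-0.003,0.096,-0.297],[-0.002,0.101,-0.295],[0,0.02,-0.2],[0,0,0],[0,0,0]], "angular": [[-0.019,0,0],[-0.02,0,0],[-0.019,0,0],[-0.019,0,0],[0,0,0],[0,0,0],[0,0,0]]}}

```text
time_s: 20.35
eef_pos: [0.4303, -0.1064, 0.0847]
orientation: [[-0.0, -0.996, -0.091], [0.0, -0.091, 0.996], [-1.0, 0.0, 0.0]]
wrist_force: [-0.2, 0.6, -0.5]
width: 0.03
```

```bash
python3 - <<'E'
from h import *
s=get_state();print(s["eef_pos"],s["wrist_force"],s["width"])
c=read_camera("side"); crop(c,"s13.png",230,390,160,340,3.3)
t=read_camera("top"); crop(t,"t13.png",280,420,170,270,5.6)
w=read_camera("wrist"); crop(w,"w13.png",0,560,0,420,1.4)
E
```

```text
[ 0.43026478 -0.10640017  0.08469852] [-0.1729957   0.55282519 -0.45207946] 0.03003002693283892
```

View pics/s13.png

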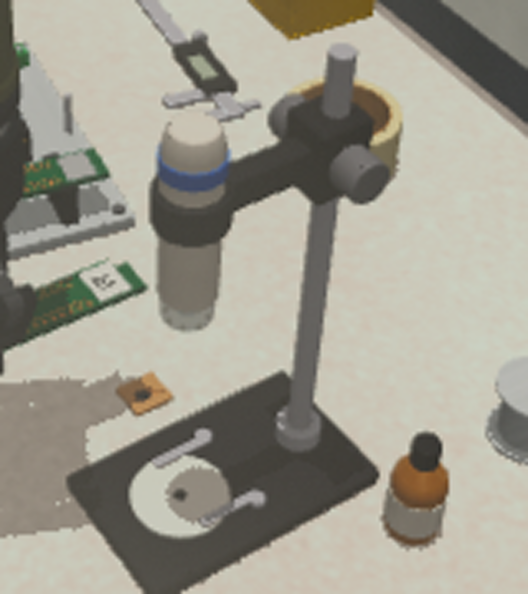

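View pics/t13.png

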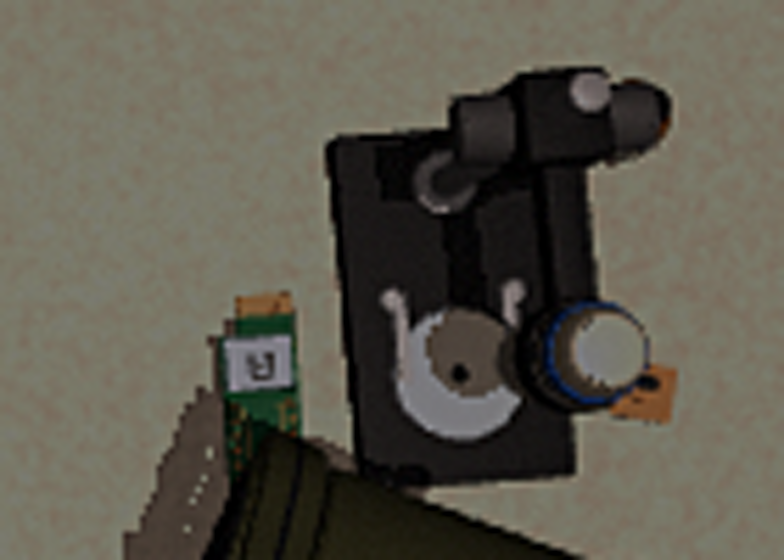

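View pics/w13.png

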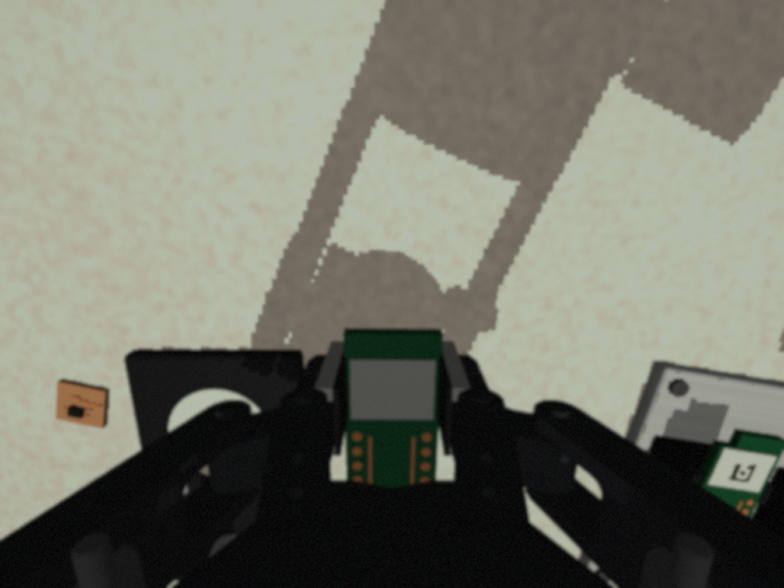

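```bash
cat > m.py <<'E'
from h import *
from scipy.optimize import least_squares
c=read_camera("side"); t=read_camera("top"); s=get_state(); w=read_camera("wrist"); T=wristT(w,s)
S2=lambda a:np.array(a)/3.3+[230,160]; T2=lambda a:np.array(a)/5.6+[280,170]; W=lambda a:np.array(a)/1.4
def tri(a,b,x0):
    g=least_squares(lambda P:np.r_[proj(t,P)[0]-T2(a),proj(c,P)[0]-S2(b)],x0); return g.x,g.fun
P,f=tri((257,362),(105,280),[.52,-.1,.1]); print("label tri",P,np.round(f,1), s["orientation"].T@(P-s["eef_pos"]))
print("label top@.1",at_z(t,T2((257,362)),.1),"side@.1",at_z(c,S2((105,280)),.1))
a=at_z(w,W((127,352)),.012,T);b=at_z(w,W((302,350)),.012,T); print("wrist corners",a,b,np.hypot(*(a-b)[:2]))
d=(b-a)[:2]; u=np.array([d[1],-d[0]])/np.hypot(*d); print("yaw",np.degrees(np.arctan2(u[1],u[0])),"lens from wrist",(a+b)[:2]/2+.05*u)
print("disc top",at_z(t,T2((459,373)),.012),"disc side",at_z(c,S2((180,495)),.012))
print("lens rim side",at_z(c,S2((186,315)),.165))
print("tubetop",[tri((598,345),(193,125),[.52,-.2,.28])])
for nm,pp in [("corners top",[(328,143),(360,478),(577,472)])]: print([at_z(t,T2(q),.012) for q in pp])
E
python3 m.py
```

```text
label tri [ 0.5207432  -0.10068419  0.10317758] [ 0.1 -0.2 -0.2  0. ] [-0.01839769 -0.09050142 -0.0029646 ]
label top@.1 [ 0.52028657 -0.10076804  0.1       ] side@.1 [ 0.52261087 -0.0978135   0.1       ]
wrist corners [ 0.47386033 -0.25048604  0.012     ] [ 0.46358884 -0.15291592  0.012     ] 0.09810928194199585
yaw 6.009555474784675 lens from wrist [ 0.51844981 -0.19646627]
disc top [ 0.51947359 -0.20244071  0.012     ] disc side [ 0.52096005 -0.20088676  0.012     ]
lens rim side [ 0.51912203 -0.20241167  0.165     ]
tubetop [(array([ 0.52110078, -0.19835161,  0.28692978]), array([-0.00291616,  0.00635335,  0.00566001, -0.00077737]))]
[array([ 0.62571909, -0.14242388,  0.012     ]), array([ 0.47073908, -0.15681551,  0.012     ]), array([ 0.47486801, -0.25596723,  0.012     ])]
```

```bash
python3 - <<'E'
from h import *
t=read_camera("top"); c=read_camera("side");s=get_state()
T2=lambda a:np.array(a)/5.6+[280,170]
for z in (.15,.2,.25,.3,.35,.4): print(z,at_z(t,T2((265,425)),z),at_z(t,T2((520,330)),z)[:2])
crop(t,"t14.png",240,420,150,420,2.2); crop(c,"s14.png",100,320,0,300,2.6)
print(s["joint_pos"])
E
```

```text
0.15 [ 0.49336727 -0.09901598  0.15      ] [ 0.53275097 -0.20113759]
0.2 [ 0.49299556 -0.09385369  0.2       ] [ 0.53025117 -0.1904572 ]
0.25 [ 0.49262386 -0.08869141  0.25      ] [ 0.52775138 -0.1797768 ]
0.3 [ 0.49225215 -0.08352913  0.3       ] [ 0.52525158 -0.1690964 ]
0.35 [ 0.49188044 -0.07836685  0.35      ] [ 0.52275179 -0.158416  ]
0.4 [ 0.49150873 -0.07320456  0.4       ] [ 0.52025199 -0.14773561]
[-1.93451540e+01  1.74881514e+01  1.12820170e+02  7.51545197e-04
  4.96916636e+01 -1.14649982e+02]
```

View pics/t14.png

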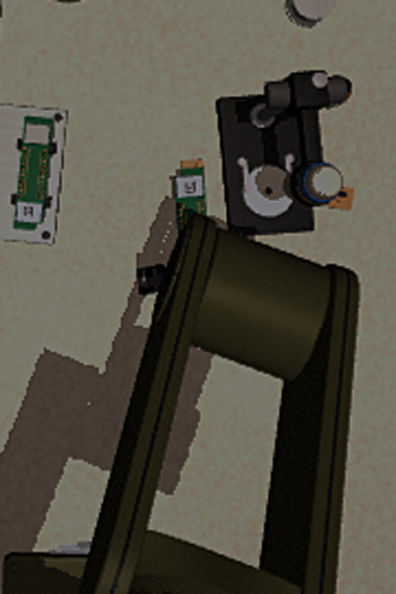

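View pics/s14.png

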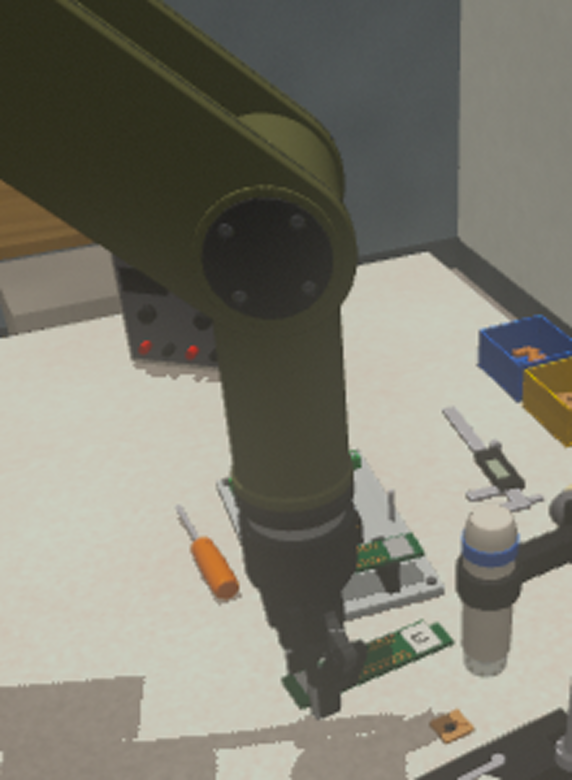

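```bash
python3 - <<'E'
from h import *
c=read_camera("side");s=get_state()
for z in (.1,.15,.2,.25,.3,.35,.4,.45,.5): print(z,(proj(c,[.430,-.106,z])[0]-[100,0])*2.6, (proj(c,[.48,-.102,z])[0]-[100,0])*2.6)
E
```

```text
0.1 [312.56841106 682.91192535] [372.4980537 657.7029415]
0.15 [307.66815738 633.33467859] [370.08938125 608.46856546]
0.2 [302.35462817 579.57620693] [367.48326329 555.19831233]
0.25 [296.57323972 521.08427155] [364.65438452 497.37472555]
0.3 [290.25935339 457.20490515] [361.57290872 434.3879388 ]
0.35 [283.33584856 387.15785667] [358.20342235 365.51408326]
0.4 [275.7099569  310.00456274] [354.5035675  289.88734362]
0.45 [267.26908165 224.60585033] [350.42225193 206.46337075]
0.5 [257.8752009  129.56531287] [345.89727537 113.9707628 ]
```

Emit:
{"fn": "apply_moves", "kwargs": {"delta_pos": [[0.01,0.012,-0.1],[0.01,0.02,-0.2],[0.009,0.022,-0.2],[0,0.022,-0.2],[0,0.02,-0.2],[0,0.02,-0.16],[0,0,0]], "angular": [[0,0,0],[0,0,0],[0,0,0],[0,0,0],[0,0,0],[0,0,0],[0,0,0]]}}

```text
time_s: 21.68
eef_pos: [0.4291, -0.1878, 0.0827]
orientation: [[0.0, -0.996, -0.09], [-0.0, -0.09, 0.996], [-1.0, -0.0, -0.0]]
wrist_force: [-0.0, -0.3, -0.5]
width: 0.0304
```

```bash
python3 - <<'E'
from h import *
s=get_state();print(s["eef_pos"],s["wrist_force"],s["width"])
c=read_camera("side"); crop(c,"s15.png",230,340,160,280,5); crop(c,"s15b.png",100,340,0,300,2.5)
t=read_camera("top"); crop(t,"t15.png",320,420,170,260,6)
E
```

```text
[ 0.42911745 -0.18776211  0.08266017] [-0.01947586 -0.30774237 -0.5085395 ] 0.03042905415589052
```

View pics/s15.png

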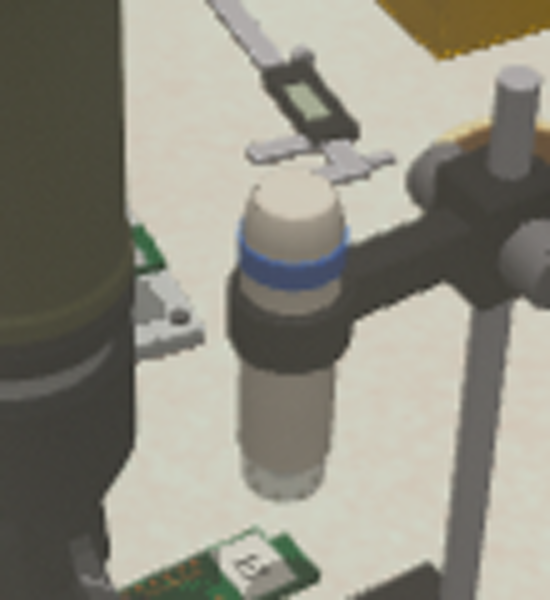

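View pics/s15b.png

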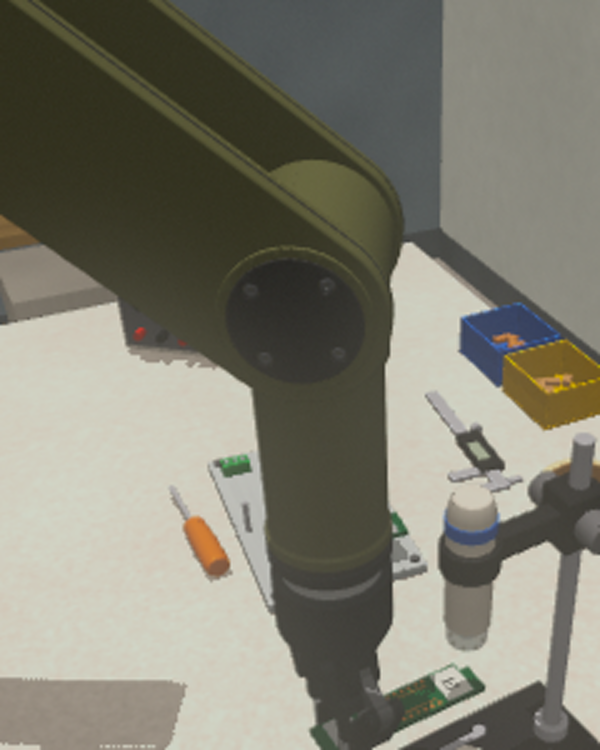

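View pics/t15.png

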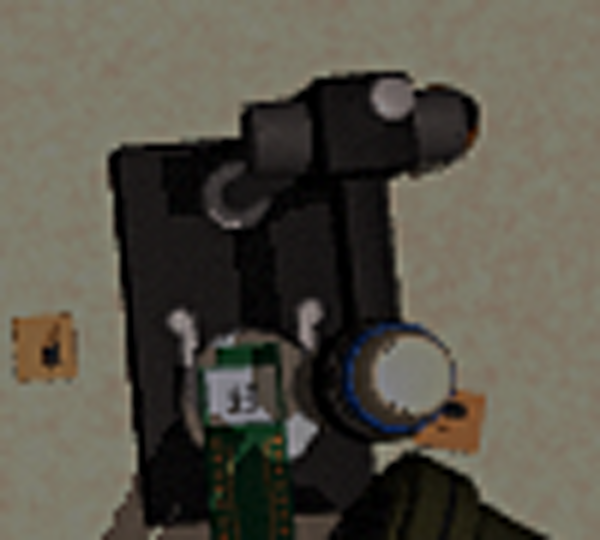

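```bash
python3 - <<'E'
from h import *
c=read_camera("side");t=read_camera("top")
lab=np.array([254,567])/5+[230,160]
l=at_z(c,lab,.1)
print("label side",l,"top",at_z(t,np.array([240,396])/6+[320,170],.1))
for p in [(283,482),(283,486)]: print("lens",at_z(c,np.array(p)/5+[230,160],.165))
s=get_state(); print(s["eef_pos"]-s["orientation"][:,1]*.0915)
E
```

```text
label side [ 0.52020532 -0.18284403  0.1       ] top [ 0.51811877 -0.18135393  0.1       ]
lens [ 0.51837819 -0.2046117   0.165     ]
lens [ 0.51744345 -0.20630824  0.165     ]
[ 0.51982594 -0.17775662  0.08256349]
```

Emit:
{"fn": "apply_moves", "kwargs": {"delta_pos": [[0,0.015,-0.08],[0,0.015,-0.1],[0,0.015,-0.09],[0,0,0],[0,0,0],[0,0,0]], "angular": [[0,0,0],[0,0,0],[0,0,0],[0,0,0],[0,0,0],[0,0,0]]}}

```text
time_s: 22.62
eef_pos: [0.4274, -0.207, 0.0826]
orientation: [[-0.0, -0.996, -0.092], [0.0, -0.092, 0.996], [-1.0, 0.0, 0.0]]
wrist_force: [-0.3, 0.1, -0.4]
width: 0.0305
```

```bash
python3 - <<'E'
from h import *
s=get_state();print(s["eef_pos"],s["wrist_force"],s["width"],s["time_s"])
c=read_camera("side"); crop(c,"s16.png",240,340,200,300,6)
t=read_camera("top"); crop(t,"t16.png",320,420,170,260,6); crop(t,"t17.png",140,280,180,280,5.6)
E
```

```text
[ 0.42737573 -0.20699082  0.08263845] [-0.33420399  0.10331167 -0.42561337] 0.03046317565529056 22.625
```

View pics/s16.png

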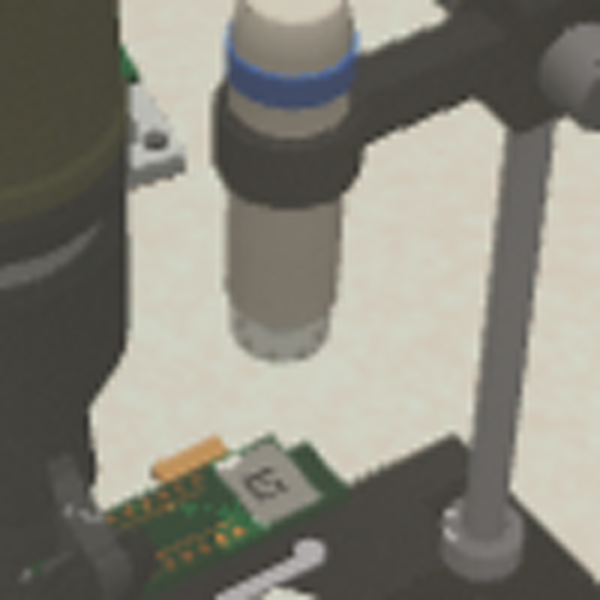

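View pics/t16.png

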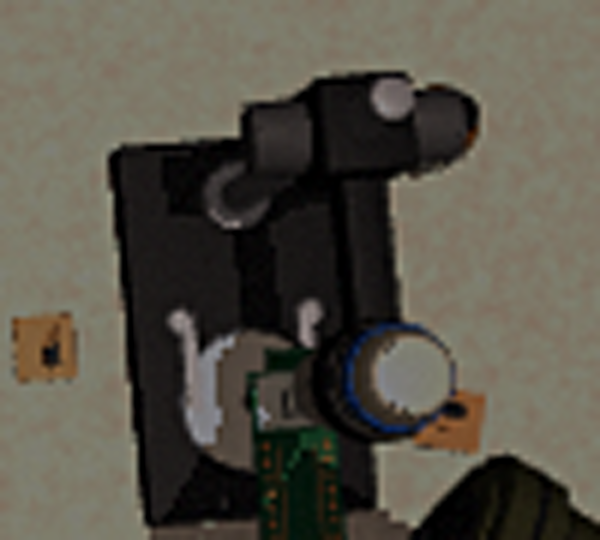

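View pics/t17.png

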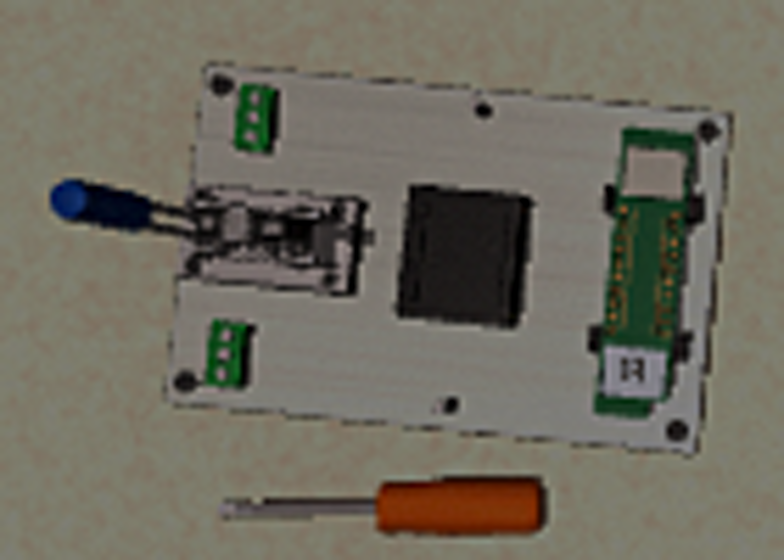

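```bash
python3 - <<'E'
from h import *
c=read_camera("side")
px=lambda p:np.array(p)/6+[240,200]
for p in [(279,338),(279,344)]:
  L=at_z(c,px(p),.165); f=L.copy(); f[2]=.1; print("lens",L,"focus px",(proj(c,f)[0]-[240,200])*6)
print("label",at_z(c,px((270,483)),.1))
E
```

```text
lens [ 0.51830181 -0.20439155  0.165     ] focus px [272.74976714 489.50551661]
lens [ 0.51713401 -0.20651204  0.165     ] focus px [272.73425716 495.56345502]
label [ 0.51880911 -0.20171866  0.1       ]
```

Emit:
{"fn": "apply_moves", "kwargs": {"delta_pos": [[0,0,-0.02],[0,0,0],[0,0,0],[0,0,0],[0,0,0],[0,0,0]], "angular": [[0,0,0],[0,0,0],[0,0,0],[0,0,0],[0,0,0],[0,0,0]]}}

```text
time_s: 23.52
eef_pos: [0.4276, -0.2086, 0.0827]
orientation: [[-0.0, -0.996, -0.092], [0.0, -0.092, 0.996], [-1.0, 0.0, 0.0]]
wrist_force: [0.1, -0.7, -0.2]
width: 0.0304
```

```bash
python3 - <<'E'
from h import *
s=get_state();print(s["eef_pos"],s["wrist_force"],s["width"],s["joint_velocities"])
print(ctrl.hand_in())
E
```

```text
[ 0.42760068 -0.20861077  0.08266023] [ 0.14433297 -0.67673895 -0.18943511] 0.030364363267881136 [-0.05860206  0.01045563 -0.1010966  -0.01138907 -0.02702103 -0.06630397]
the job is handed in; nothing more can be done
None
```

The coupon was tested, lifted out and shown to the microscope, and I handed the job in at 23.5 s of the 64 s allowed. The hand-in gives no verdict, so the results below are my own checks.

- **Clamp:** I gripped the blue handle and swung it down until it stopped against an extra push. The rubber tip showed on the coupon in the side view, though I had no reading of its contact force. I then swung the handle back up to its stop, about 1.4 rad, and released it. The last top view shows it still up.
- **Coupon:** The label end was the far, notched one. I gripped the plain end near the robot and lifted the coupon straight up. It is about 91 mm from the grasp point to the label's middle.
- **Label position:** The coupon is held level with the label up, its top face at about z = 0.100 m. The side view put the label's middle about 3–5 mm from the lens axis, and I then shifted it 1.5 mm closer. I did not measure it again after that shift.
- **Disagreement:** The wrist camera and the fixed cameras differed by about 4–6 mm in y on where the fixture and the lens are. I took the middle for the lens; it should stay inside the 12 mm limit.
- **Other things:** In the last top view the waiting coupon is undisturbed on its rest and the driver and boards are in place. I did not check the flux, tape, caliper and spool separately at the end. The wrist force stayed below 1 N while I was near the microscope.

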